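Poke reference bars out of their nest blocks and pack them in the transport case

ROBOT

A 7-joint arm with a two-finger parallel gripper is mounted at the origin on a cart in front of the work surface, level with it; the furniture and walls round the work are solid. World frame = base frame: x ahead of the robot, y to its left, z up, the work surface at z = 0. Lengths are in m, angles in rad, forces in N, time in s.
With the tool pointing down it reaches from about 0.4 to 0.875 m from the base axis. Payload 19.3 kg.
Tool frame: the origin (TCP) lies on the centre line of the jaws, within the pads' length; the fingertips stand 11 mm ahead of it and the grasp point (between the pads) lies 8 mm behind it; y points along the fingers, x is the direction in which the jaws open and shut, and the axes are right-handed (so a half turn about y gives the same grasp; the last joint's range is limited). The gripper opens to 85 mm and grips with 20 to 120 N. Pads are 22 mm wide; open, the fingers measure 114 mm over their backs; the gripper's body (76 mm by 85 mm) begins 54 mm behind the grasp point. The pads swing forward as they close: fully open they stand 13 mm farther back than shut.
Start: joints at [1.258, 0.521, -0.036, 1.599, 0.021, 1.021, -0.113], TCP at [0.15, -0.607, 0.218] pointing down, gripper open.
Joint ranges: [-2.91, 2.91], [-0.3, 2.13], [-1.5, 1.42], [0.17, 2.43], [-1.26, 4.41], [0.16, 1.93], [-2.52, 2.52]. Speed limits (rad/s): [1.89, 1.89, 2.39, 2.39, 3.01, 3.01, 3.01].

INTERFACE

Orientations are given as [roll, pitch, yaw] about the fixed x, y, z axes, in that order (R = Rz(yaw) Ry(pitch) Rx(roll)).
In Python, from workcell import monitor, cams, bot gives the robot as it stands.
- The arm moves only by the tool send_rows, never from a script. Its argument "series" is text: rows parted by semicolons, each of 7 numbers parted by spaces: the turn, a rotation vector about the tool's x, y, z in rad, then the shift along the tool's x, y, z in mm, then the opening, from 0 (shut) to 1 (fully open). In form: ax ay az tx ty tz claw; .... A call has 1 to 20 rows; each row is the pose to reach, as a shift and turn from the pose commanded when the call began, along the tool's axes at that moment; what a row does not reach only later rows make up. A row lasts 1/12 s, in which the tool goes at most 41.7 mm and 7.16 degrees, less where a joint would pass 70% of its speed; a pose out of reach is approached as far as the arm can. A call with a gripper value outside its range is refused whole. The fingers move at their own pace and stop on an object; "force" is the grip in N (left out, the last holds). Time passes only in rows, so rows that repeat a pose let the fingers close. It gives the time, the measured TCP pose, the force and the opening at its end, in the units of the state.
- monitor.observe(): the state, without advancing time (a new reading comes with each control period).
- cams.grab_frame(name): name is "scene" or "side" or "wrist"; returns the picture (400x640x3 uint8, red, green, blue); there is no depth.
- cams.get_calibration(name): a dict with "mtx" (3x3 intrinsics, pixels), "k1" (the pictures are not rectified: a ray, as slopes to the right and down, at radius r is drawn at 1 + k1 r^2 times it, then the intrinsics apply), "origin" and "attitude" of the camera in the world. Camera axes: x right, y down, z forward; pixel columns grow to the right and rows downward; lengths in m; the calibration is good to about 2 mm. A picture is of the moment at which its call begins: read the wrist's pose just before it. get_calibration takes no time and is no camera call; for the wrist camera it gives the pose at the moment of the call.
- bot.job_done(): hands the job in, once; it reports no verdict.
The state is a dict: "clock": time; "qpos": joint angles; "qd": joint speeds; "joint_efforts": joint torques, N m; "position": TCP position; "tool_rot": TCP orientation; "force": force on the tool from outside, world axes, zero at the start; "moment": the same for the moment, N m; "grip_width": finger opening in m.
Only numpy, scipy, OpenCV 4.12 (cv2) and the standard library are available. Lean on these libraries where they do the work, as an engineer would, in place of code of your own. Each camera call takes 0.05 s, during which the arm holds its last target.

TASK

Pack every white ceramic reference bar for transport: each bar sits tight in a black nest block, so lower the upright block over the blade of the ejector stand until it rests on the stand's base and the bar is poked up through the hole in its floor, take the bar off gently (squeeze it with no more than about 40 N) and lay it flat in the grey case, pointing from the near ridge to the far lip, side by side with the others. Leave every block standing upright on the bare desk, clear of stand and case. When all bars are in, close the case with the cover plate: hook its one long edge under the case's far lip with the plate tilted, then lower the other edge flat behind the near ridge, and leave the other things on the desk alone.

Things in the scene. Friction and masses are not known exactly. Their poses are not given: they have to be found in the camera images.
- nest_0: black plastic nest block, 140 (x) x 50 (y) x 30 mm high, 250 g; origin at the centre of its underside, z up. In its top an oblong recess 102 x 26 mm, 22 mm deep, which holds a bar; in the recess's floor (8 mm thick) a through hole 40 (x) x 22 (y) mm at the middle. Stands loose on the desk, long side roughly away from the robot; grip it across the 50 mm. Two or three of the three blocks hold a bar
- bar_0: white ceramic bar 100 (x) x 24 (y) x 20 (z) mm, 150 g, origin at its centre; lies in nest_0 at the start, its top 2 mm below the block's top and its centre 18 mm above the block's underside. Fragile: grip with at most 40 N. None if absent (its block is then empty)
- nest_1: black plastic nest block, 140 (x) x 50 (y) x 30 mm high, 250 g; origin at the centre of its underside, z up. In its top an oblong recess 102 x 26 mm, 22 mm deep, which holds a bar; in the recess's floor (8 mm thick) a through hole 40 (x) x 22 (y) mm at the middle. Stands loose on the desk, long side roughly away from the robot; grip it across the 50 mm. Two or three of the three blocks hold a bar
- bar_1: white ceramic bar 100 (x) x 24 (y) x 20 (z) mm, 150 g, origin at its centre; lies in nest_1 at the start, its top 2 mm below the block's top and its centre 18 mm above the block's underside. Fragile: grip with at most 40 N. None if absent (its block is then empty)
- nest_2: black plastic nest block, 140 (x) x 50 (y) x 30 mm high, 250 g; origin at the centre of its underside, z up. In its top an oblong recess 102 x 26 mm, 22 mm deep, which holds a bar; in the recess's floor (8 mm thick) a through hole 40 (x) x 22 (y) mm at the middle. Stands loose on the desk, long side roughly away from the robot; grip it across the 50 mm. Two or three of the three blocks hold a bar
- bar_2: white ceramic bar 100 (x) x 24 (y) x 20 (z) mm, 150 g, origin at its centre; lies in nest_2 at the start, its top 2 mm below the block's top and its centre 18 mm above the block's underside. Fragile: grip with at most 40 N. None if absent (its block is then empty)
- ejector: fixed ejector stand: steel base 150 (x) x 44 (y) x 10 mm high, in its middle an upright blade 30 (x) x 14 (y) mm, top 38 mm above the desk; origin centre of the underside. A block set squarely over it (x along x, either way round; play 5 mm in x, 4 in y each way) rests on the base and its bar stands on the blade, 18 mm proud of the block's top, its lowest 2 mm still in the recess
- blade_top (a point): centre of the top face of the stand's blade
- case: open grey case, fixed, 160 (x) x 200 (y) mm; origin centre of the underside, +x to the lip side (away from the robot). Floor 6 mm thick, inside 132 x 180 mm, rim 40 mm high. Far rim: wall, inner face x = +74, with a lip inward to x = +60, underside z = 52, top 56 mm. Near rim: ridge, inner face x = -74, top z = 47 mm. Bars fit at y = -50, 0, +50 mm, along x
- lip_edge (a point): middle of the lower inner edge of the case's lip, 60 mm in +x of the case's middle and 52 mm above its underside
- cover: cover plate of the case, aluminium, 142 (x) x 196 (y) x 5 mm, 300 g, the same either way round; origin at the centre of its underside, z up. In the middle of its top a black grip rib 12 (x) x 80 (y) mm, from 5 to 30 mm above the underside, to be pinched across its 12 mm. Starts flat on the desk. Closed, its origin lies over the case's middle (play 3 mm in x each way), 40 mm above the case's underside
- loupe: black eyepiece loupe, 39 mm across, 38 mm high; bystander, to be left alone; origin at the centre of its underside
- sample_ring: turned steel ring, 62 mm across, 16 mm high, lying flat; bystander, to be left alone; origin at the centre of its underside
- vee_block: small steel V-block 45 x 40 x 32 mm; bystander, to be left alone; origin at the centre of its underside

How it is judged:
By the outcome, as a careful person would: the job done as asked, in the order asked, and still so for the second after the job is handed in, with the robot touching nothing.
Of bar_0, bar_1, bar_2 only 2 to 3 are there at a start; the rules pass over those that are not, and their reading is None.
At some moment in a run one of nest_0, nest_1, nest_2 may be knocked a few centimetres aside while the robot is not near it.
It also fails if it takes over 210 s, if anything falls off the work surface, if the arm or the gripper's body presses on something with over 40 N, if the wrist force passes 120 N, or if a joint passes its speed limit or range.

## Working session

There is one attempt and no reset: what is moved stays moved. The work goes in short steps, Python scripts to look and compute and a tool call to move; the robot and the scene stay as the last step left them, time stands still between calls to the robot, and variables do not carry over. Pictures are saved under pics/ and viewed, and the job is handed in when it is done.

Besides the shell and the picture viewer there is one more tool, called after ">>>" as name(argument=value, ...) on one line, values as JSON. send_rows: Moves the arm, as the interface text tells. Its arguments: {"type":"object","properties":{"series":{"type":"string"},"force":{"type":"number"}},"required":["series"]}

```bash
ls -la; mkdir -p pics
python3 - <<'E'
from workcell import monitor,cams,bot
import cv2,numpy as np
s=monitor.observe();print(s)
for n in ["scene","side","wrist"]:
    print(n,cams.get_calibration(n))
    im=cams.grab_frame(n);cv2.imwrite(f"pics/a_{n}.png",im[:,:,::-1])
E
```

```text
total 12
drwxr-xr-x  3 agent agent 4096 Dec  6 19:11 .
drwxr-xr-x 23 root  root  4096 Dec  6 19:11 ..
drwxr-xr-x  2 agent agent 4096 Dec  6 19:11 pics
{'clock': 0.0, 'qpos': array([ 1.25781064,  0.52202843, -0.03632708,  1.59999672,  0.02123407,
        1.02108422, -0.1128056 ]), 'qd': array([-0.00262567, -0.00097215,  0.0002565 , -0.00025446, -0.00159006,
       -0.00038297,  0.00077538]), 'joint_efforts': array([ 8.80056177e-04, -9.27099323e+01,  1.98035069e+00, -3.69940317e+01,
        1.76562817e-02,  8.21054477e-03, -2.33093442e-05]), 'position': array([ 0.15012586, -0.60634699,  0.21752081]), 'tool_rot': array([-1.57090544e+00,  1.12561725e-03, -1.32800895e+00]), 'force': array([ 0.23817703,  0.10951603, -0.78088315]), 'moment': array([-0.00362501, -0.02707931, -0.03834114]), 'grip_width': 0.0857775786523545}
scene {'mtx': array([[497.86951072,   0.        , 323.40074396],
       [  0.        , 497.86951072, 199.22432135],
       [  0.        ,   0.        ,   1.        ]]), 'k1': -0.10049763099382437, 'origin': array([-0.44828611, -0.51933349,  1.28948071]), 'attitude': array([-2.37605451,  0.00958042, -1.06000106])}
side {'mtx': array([[486.58970435,   0.        , 323.90365188],
       [  0.        , 486.58970435, 198.56760024],
       [  0.        ,   0.        ,   1.        ]]), 'k1': -0.06560295778934999, 'origin': array([0.53583749, 1.11390783, 0.9471475 ]), 'attitude': array([-2.27955336, -0.00996205, -3.12429726])}
wrist {'mtx': array([[294.16261321,   0.        , 313.92363851],
       [  0.        , 294.16261321, 202.90504533],
       [  0.        ,   0.        ,   1.        ]]), 'k1': 0.0169421311585591, 'origin': array([ 0.22477741, -0.58878561,  0.37383551]), 'attitude': array([ 2.83786215e+00,  4.93413329e-04, -1.32729633e+00])}
```

View pics/a_scene.png

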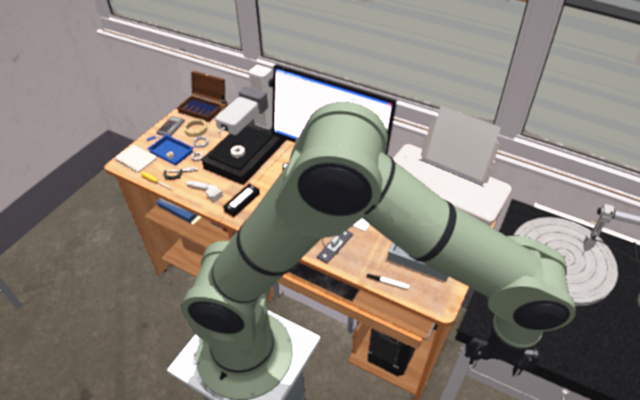

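View pics/a_side.png

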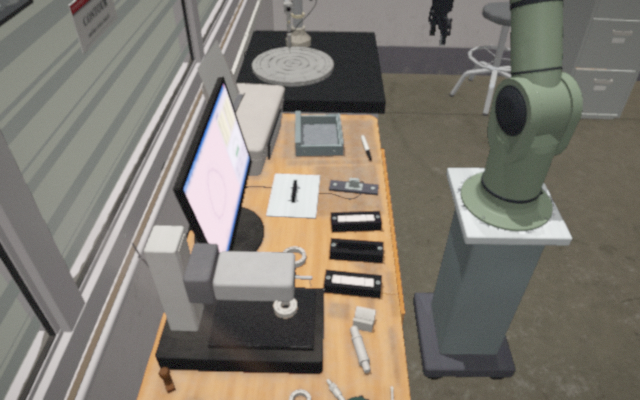

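View pics/a_wrist.png

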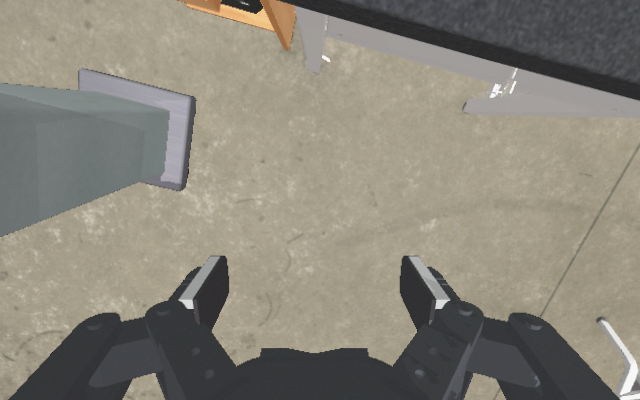

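Side view shows the case (319,133), ejector (355,187), cover with rib (295,195), blocks at rows 221 (bar), 250 (looks empty) and 283 (bar). Zooming in.

```bash
cat > h.py <<'E'
import numpy as np,cv2
from scipy.spatial.transform import Rotation as Ro
from workcell import monitor,cams,bot
def rot(a): return Ro.from_euler('xyz',a).as_matrix()
def unproj(c,uv,z):
    uv=np.atleast_2d(np.array(uv,float));K=c['mtx']
    d=np.stack([(uv[:,0]-K[0,2])/K[0,0],(uv[:,1]-K[1,2])/K[1,1]],1)
    p=d.copy()
    for _ in range(20):
        p=d/(1+c['k1']*(p**2).sum(1,keepdims=True))
    r=np.c_[p,np.ones(len(p))]@rot(c['attitude']).T
    t=(z-c['origin'][2])/r[:,2]
    return c['origin']+r*t[:,None]
def proj(c,P):
    P=np.atleast_2d(np.array(P,float));q=(P-c['origin'])@rot(c['attitude'])
    s=q[:,:2]/q[:,2:];s=s*(1+c['k1']*(s**2).sum(1,keepdims=True))
    return s*[c['mtx'][0,0],c['mtx'][1,1]]+c['mtx'][:2,2]
E
python3 - <<'E'
from h import *
im=cv2.imread('pics/a_side.png');c=cams.get_calibration('side')
cv2.imwrite('pics/a_zoom.png',cv2.resize(im[100:340,240:420],None,fx=3,fy=2.5*1,interpolation=cv2.INTER_CUBIC)[:600])
for n,uv,z in [('case',(319,133),.03),('ej',(355,187),.01),('cover',(295,195),.02),('n0',(357,221),.03),('n1',(357,250),.03),('n2',(353,283),.03),('vee',(364,318),.03)]:
    print(n,unproj(c,uv,z)[0].round(3))
E
```

```text
case [ 0.568 -0.302  0.03 ]
ej [ 0.452 -0.036  0.01 ]
cover [0.631 0.019 0.02 ]
n0 [0.453 0.136 0.03 ]
n1 [0.456 0.246 0.03 ]
n2 [0.47  0.355 0.03 ]
vee [0.447 0.456 0.03 ]
```

View pics/a_zoom.png

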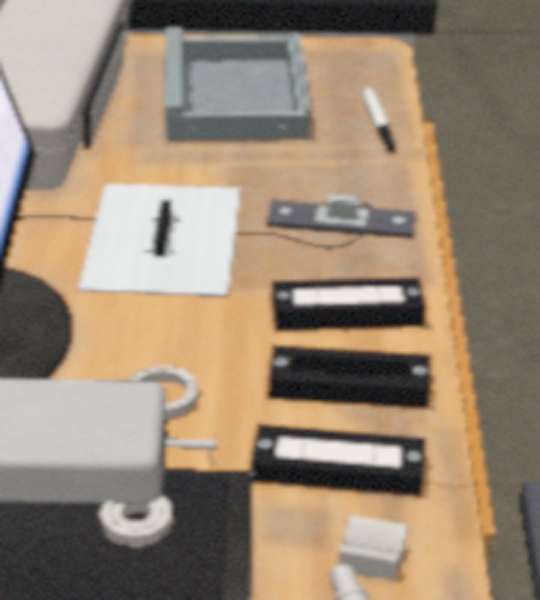

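```bash
cat >> h.py <<'E'
def rel(p,yaw=-np.pi/2,tilt=0,s=None):
    """row for target TCP p, tool down with yaw; tilt about world y (rad)"""
    s=s or monitor.observe();R0=rot(s['tool_rot'])
    R=Ro.from_euler('y',tilt).as_matrix()@rot([-np.pi/2,0,yaw])
    rv=Ro.from_matrix(R0.T@R).as_rotvec();t=R0.T@(np.array(p)-s['position'])*1000
    n=max(np.linalg.norm(t)/41.7,np.degrees(np.linalg.norm(rv))/7.16)
    print(' '.join(f'{v:.3f}' for v in rv),' '.join(f'{v:.1f}' for v in t),'rows>=%.1f'%n,'|',s['position'].round(4),s['tool_rot'].round(4),s['clock'].round(2) if hasattr(s['clock'],'round') else s['clock'])
E
python3 - <<'E'
from h import *
rel([.42,-.42,.45],-1.57)
E
```

```text
0.000 0.242 -0.001 -116.3 -232.2 306.7 rows>=9.6 | [ 0.1501 -0.6064  0.2177] [-1.5709e+00  9.0000e-04 -1.3281e+00] 0.15
```

>>> send_rows(series="0 0.12 0 -50 -120 130 1; 0 0.242 0 -116 -232 307 1; 0 0.242 0 -116 -232 307 1; 0 0.242 0 -116 -232 307 1; 0 0.242 0 -116 -232 307 1; 0 0.242 0 -116 -232 307 1; 0 0.242 0 -116 -232 307 1; 0 0.242 0 -116 -232 307 1; 0 0.242 0 -116 -232 307 1; 0 0.242 0 -116 -232 307 1; 0 0.242 0 -116 -232 307 1; 0 0.242 0 -116 -232 307 1")

```text
clock: 1.15
position: [0.4214, -0.4195, 0.4503]
tool_rot: [-1.57, -0.0, -1.568]
force: [-1.5, -0.9, 0.2]
grip_width: 0.0853
```

Run:
```python
from h import *
s=monitor.observe();print(s['qpos'].round(3),s['force'].round(2))
rel([.40,.0,.45],-1.57)
cv2.imwrite('pics/b_w.png',cams.grab_frame('wrist')[:,:,::-1])
```

```text
[ 0.731  0.331 -0.069  1.309  0.022  1.501 -0.904] [-1.49 -0.93  0.18]
-0.001 0.002 0.000 -419.6 0.2 -20.1 rows>=10.1 | [ 0.4214 -0.4195  0.4503] [-1.5702e+00 -3.0000e-04 -1.5677e+00] 1.15
```

View pics/b_w.png

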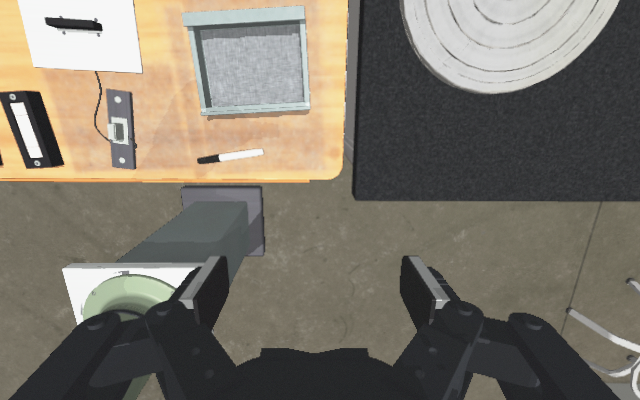

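Wrist view: case (252,60), ejector (120,130), cover rib (72,25), one barred block (32,130). Moving left for an overview.

>>> send_rows(series="0 0 0 -40 0 0 1; 0 0 0 -360 0 -20 1; 0 0 0 -360 0 -20 1; 0 0 0 -360 0 -20 1; 0 0 0 -360 0 -20 1; 0 0 0 -360 0 -20 1; 0 0 0 -360 0 -20 1; 0 0 0 -360 0 -20 1; 0 0 0 -360 0 -20 1; 0 0 0 -360 0 -20 1; 0 0 0 -360 0 -20 1; 0 0 0 -360 0 -20 1")

```text
clock: 2.2
position: [0.3997, -0.0616, 0.4497]
tool_rot: [-1.572, -0.0, -1.572]
force: [0.4, -0.7, 0.0]
grip_width: 0.0858
```

Run:
```python
from h import *
s=monitor.observe();print(s['qpos'].round(3),s['force'].round(2))
import pickle
c=cams.get_calibration('wrist');im=cams.grab_frame('wrist')
cv2.imwrite('pics/c_w.png',im[:,:,::-1]);pickle.dump(c,open('c_w.pkl','wb'))
cv2.imwrite('pics/c_z.png',cv2.resize(im[0:200,0:640,::-1],(800,250)))
```

```text
[ 0.357 -0.017 -0.341  1.729 -0.006  1.43  -1.555] [ 0.38 -0.72  0.04]
```

View pics/c_w.png

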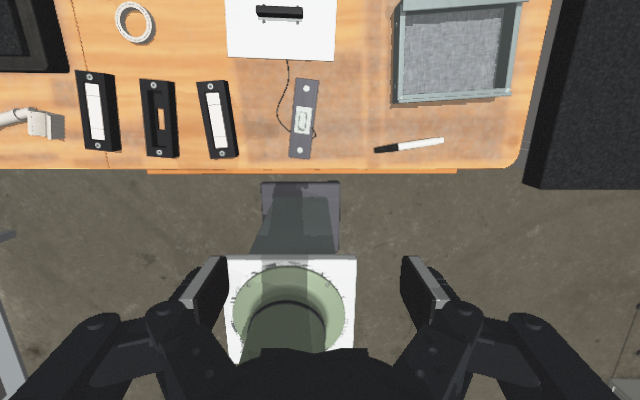

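All clear here: barred blocks at (97,111) and (217,119), empty block at (159,118) (desk visible through its hole), ejector (303,118), case (457,50).

```bash
cat >> h.py <<'E'
def bars(im,c,z,roi=None,lo=215):
    """white rects -> world centre, yaw, size"""
    g=im.min(2);m=(g>lo).astype(np.uint8)
    if roi is not None:
        k=np.zeros_like(m);x0,y0,x1,y1=roi;k[y0:y1,x0:x1]=1;m=m*k
    m=cv2.morphologyEx(m,cv2.MORPH_CLOSE,np.ones((3,3),np.uint8))
    cs,_=cv2.findContours(m,cv2.RETR_EXTERNAL,cv2.CHAIN_APPROX_NONE);out=[]
    for k in cs:
        if cv2.contourArea(k)<60: continue
        P=unproj(c,k[:,0,:],z)[:,:2]
        r=cv2.minAreaRect((P*1000).astype(np.float32))
        out.append((k[:,0].mean(0).round(0),r))
    return out
def rectinfo(r):
    (cx,cy),(w,h),a=r
    b=cv2.boxPoints(r);e=[b[1]-b[0],b[2]-b[1]];l=max(e,key=np.linalg.norm)
    an=np.degrees(np.arctan2(l[1],l[0]));an=(an+90)%180-90
    return f'c=({cx:.1f},{cy:.1f}) size={max(w,h):.1f}x{min(w,h):.1f} ang={an:.1f}'
E
python3 - <<'E'
from h import *
import pickle
im=cv2.imread('pics/c_w.png')[:,:,::-1];c=pickle.load(open('c_w.pkl','rb'))
for u,r in bars(im,c,.028,(60,60,260,165)): print(u,rectinfo(r))
# dark masks
m=((im.max(2)<95)).astype(np.uint8);m[165:]=0;m[:60]=0
cs,_=cv2.findContours(m,cv2.RETR_EXTERNAL,cv2.CHAIN_APPROX_NONE)
for k in cs:
    if cv2.contourArea(k)>150:
        print('dark',k[:,0].mean(0).round(),rectinfo(cv2.minAreaRect((unproj(c,k[:,0],.03)[:,:2]*1000).astype(np.float32))))
cv2.imwrite('pics/c_z1.png',cv2.resize(im[60:170,60:340,::-1],None,fx=2.85,fy=2.85,interpolation=cv2.INTER_CUBIC))
cv2.imwrite('pics/c_z2.png',cv2.resize(im[0:120,380:540,::-1],None,fx=4,fy=4,interpolation=cv2.INTER_CUBIC))
cv2.imwrite('pics/c_z3.png',cv2.resize(im[0:80,200:360,::-1],None,fx=4,fy=4,interpolation=cv2.INTER_CUBIC))
E
```

```text
[216. 120.] c=(458.3,121.1) size=97.7x22.3 ang=4.4
[ 94. 111.] c=(472.4,344.6) size=98.6x21.9 ang=-6.5
dark [218. 118.] c=(458.2,117.2) size=138.9x56.8 ang=4.1
dark [159. 118.] c=(459.1,225.9) size=138.2x61.7 ang=-4.1
dark [ 98. 110.] c=(471.3,335.5) size=139.3x67.8 ang=-5.9
dark [587. 115.] c=(466.7,-582.6) size=218.5x183.8 ang=89.7
dark [501.  74.] c=(537.8,-396.8) size=45.8x19.2 ang=4.1
dark [395.  81.] c=(525.4,-208.6) size=72.3x9.2 ang=5.0
dark [34. 66.] c=(548.7,430.8) size=120.3x19.2 ang=-89.3
```

View pics/c_z1.png

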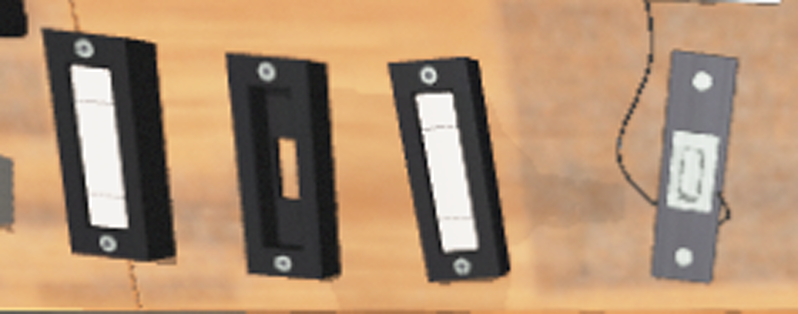

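View pics/c_z2.png

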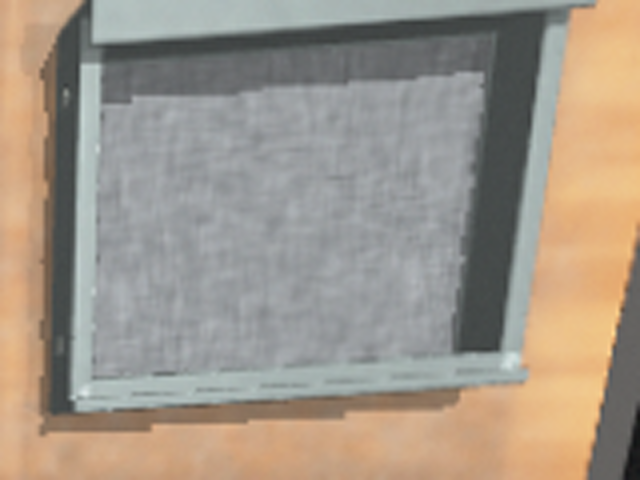

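View pics/c_z3.png

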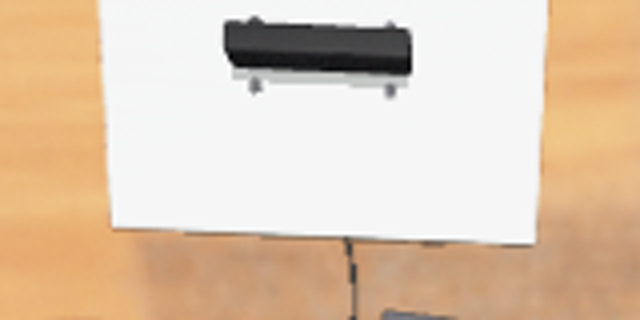

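>>> send_rows(series="0 0 0 -35 30 0 1; 0 0 0 -65 60 0 1; 0 0 0 -100 95 0 1; 0 0 0 -105 135 0 1; 0 0 0 -105 170 0 1; 0 0 0 -105 170 0 1; 0 0 0 -105 170 0 1")

```text
clock: 2.83
position: [0.3994, 0.0436, 0.2795]
tool_rot: [-1.575, -0.0, -1.571]
force: [0.3, -0.1, 1.2]
grip_width: 0.0853
```

```bash
cat >> h.py <<'E'
import pickle
def shot(n,name='wrist'):
    s=monitor.observe();c=cams.get_calibration(name);im=cams.grab_frame(name)
    cv2.imwrite(f'pics/{n}.png',im[:,:,::-1]);pickle.dump(c,open(f'{n}.pkl','wb'));return im,c
E
python3 - <<'E'
from h import *
im,c=shot('d_w')
for u,r in bars(im,c,.028): print(u,rectinfo(r))
cv2.imwrite('pics/d_z.png',cv2.resize(im[0:200,80:400,::-1],None,fx=2.5,fy=2.5,interpolation=cv2.INTER_CUBIC))
s=monitor.observe();print(s['position'],s['tool_rot'],s['qpos'].round(2))
E
```

```text
[379. 317.] c=(155.7,-67.5) size=145.5x63.3 ang=58.8
[262. 330.] c=(119.3,124.5) size=104.0x49.7 ang=-0.5
[538. 154.] c=(417.0,-263.6) size=84.4x10.8 ang=-81.7
[377. 115.] c=(465.1,-37.8) size=36.8x26.4 ang=-7.2
[255. 122.] c=(458.6,121.4) size=98.3x22.9 ang=4.4
[ 83. 110.] c=(472.5,344.9) size=98.3x22.5 ang=-6.0
[350.  17.] c=(580.5,1.0) size=185.5x38.5 ang=89.6
[141.   4.] c=(593.9,247.0) size=40.9x9.1 ang=-89.3
[0.40050948 0.04375948 0.28111905] [-1.57147922e+00  1.07947423e-04 -1.57168679e+00] [ 0.2   0.11 -0.5   2.04  0.06  1.01 -1.89]
```

View pics/d_w.png

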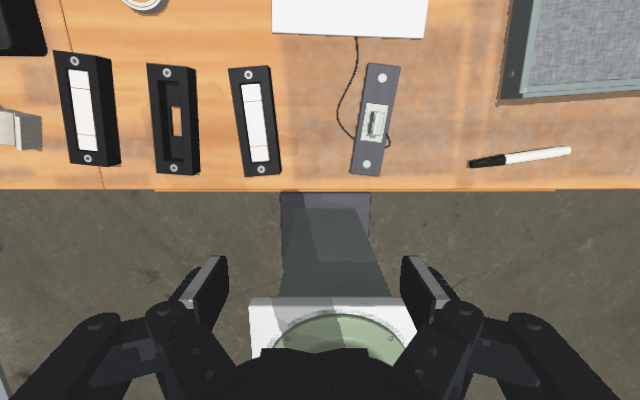

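View pics/d_z.png

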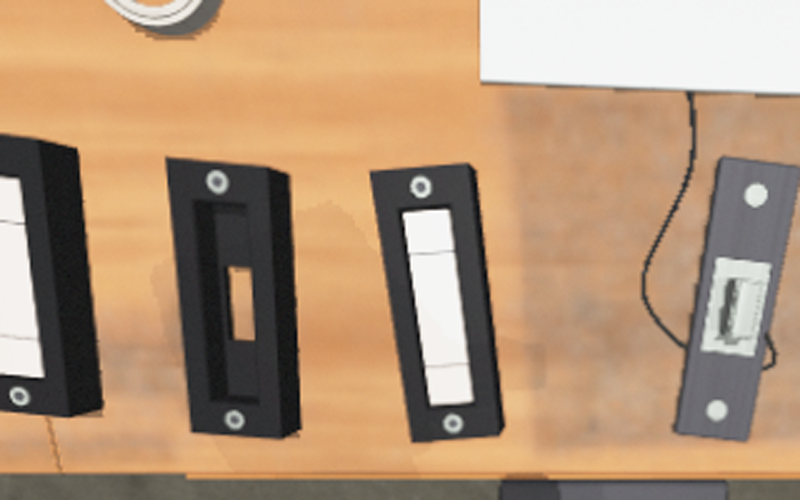

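Run:
```python
from h import *
c=pickle.load(open('d_w.pkl','rb'))
a,b=unproj(c,[(382.4,78),(366.8,164)],.0105)
print(a,b,(a+b)/2,np.linalg.norm(a-b),np.degrees(np.arctan2(*(a-b)[1::-1])))
c2=pickle.load(open('c_w.pkl','rb'))
a,b=unproj(c2,[(306.3,88.4),(300,150.2)],.0105);print((a+b)/2,np.degrees(np.arctan2(*(a-b)[1::-1])))
# base corners + blade
print(unproj(c,np.array([(722,157),(800,166),(676,432),(745,441)])/2.5+[80,0],.01))
m=(a+b)/2
al=np.arctan2(*(a-b)[1::-1])
im=cv2.imread('pics/d_w.png')
for z,X,Y in [(.038,15,7),(.01,75,22),(.01,15,7)]:
    P=[[m[0]+ (sx*X*np.cos(al)-sy*Y*np.sin(al))/1000,m[1]+(sx*X*np.sin(al)+sy*Y*np.cos(al))/1000,z] for sx,sy in [(1,1),(1,-1),(-1,-1),(-1,1)]]
    print(z,proj(c,P).round(1).tolist())
    cv2.polylines(im,[(proj(c,P)*16).astype(int)],True,(0,0,255),1,cv2.LINE_AA,4)
cv2.imwrite('pics/d_z2.png',cv2.resize(im[50:190,330:430],None,fx=4,fy=4,interpolation=cv2.INTER_NEAREST))
```

```text
[ 0.51638698 -0.04845918  0.0105    ] [ 0.40127543 -0.03419503  0.0105    ] [ 0.45883121 -0.0413271   0.0105    ] 0.11599195758548432 -7.063849281212002
[ 0.45830844 -0.04156405  0.0105    ] -6.726128130309802
[[ 0.53482234 -0.02936842  0.01      ]
 [ 0.53040386 -0.07066621  0.01      ]
 [ 0.38818864 -0.01093025  0.01      ]
 [ 0.38277819 -0.05179503  0.01      ]]
0.038 [[375.3, 111.6], [386.0, 112.9], [381.6, 136.6], [371.2, 135.3]]
0.01 [[368.2, 62.3], [401.2, 66.6], [379.9, 177.4], [350.4, 174.0]]
0.01 [[371.3, 111.5], [381.3, 112.7], [377.3, 134.8], [367.5, 133.7]]
```

View pics/d_z2.png

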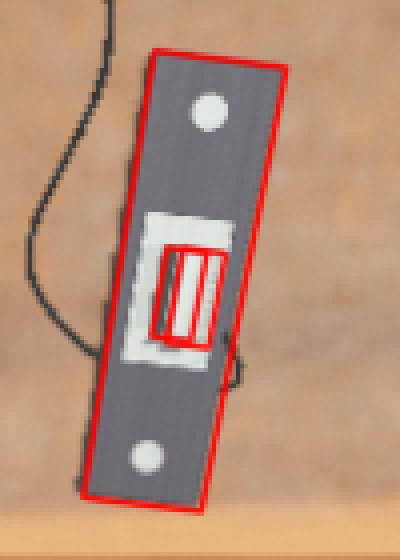

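Run:
```python
from h import *
y=np.radians(-90+4.4)
rel([.4586,.1214,.10],y);rel([.4586,.1214,.018],y)
```

```text
0.001 -0.078 -0.000 -77.7 181.1 58.1 rows>=4.9 | [0.4005 0.0438 0.2811] [-1.5715e+00  1.0000e-04 -1.5717e+00] 2.8833
0.001 -0.078 -0.000 -77.7 263.1 58.2 rows>=6.7 | [0.4005 0.0438 0.2811] [-1.5715e+00  1.0000e-04 -1.5717e+00] 2.8833
```

>>> send_rows(series="0 -0.03 0 -20 40 15 1; 0 -0.06 0 -45 75 32 1; 0 -0.078 0 -78 110 58 1; 0 -0.078 0 -78 145 58 1; 0 -0.078 0 -78 180 58 1; 0 -0.078 0 -78 200 58 1; 0 -0.078 0 -78 220 58 1; 0 -0.078 0 -78 240 58 1; 0 -0.078 0 -78 255 58 1; 0 -0.078 0 -78 263 58 1; 0 -0.078 0 -78 263 58 1; 0 -0.078 0 -78 263 58 1", force=50)

```text
clock: 3.88
position: [0.4595, 0.1224, 0.0183]
tool_rot: [-1.569, -0.001, -1.493]
force: [0.2, 0.1, -0.8]
grip_width: 0.0853
```

Run:
```python
from h import *
s=monitor.observe();print(s['position'].round(4),s['tool_rot'].round(4),s['force'].round(1),s['grip_width'])
im,c=shot('e_w');
cv2.imwrite('pics/e_s.png',cv2.resize(cams.grab_frame('side')[160:310,260:440,::-1],None,fx=4,fy=4))
```

```text
[0.4595 0.1224 0.0183] [-1.5690e+00 -5.0000e-04 -1.4931e+00] [ 0.2  0.1 -0.8] 0.0853283429204499
```

View pics/e_w.png

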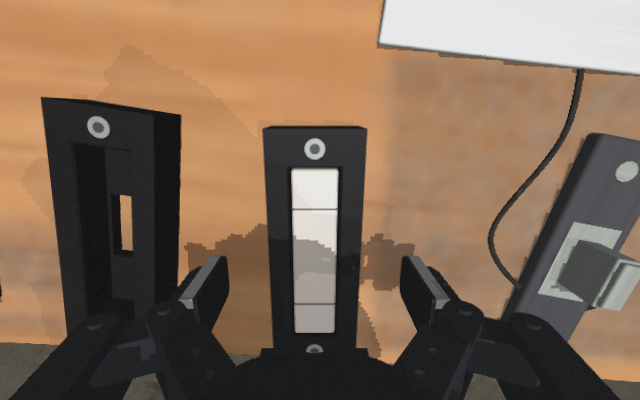

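View pics/e_s.png

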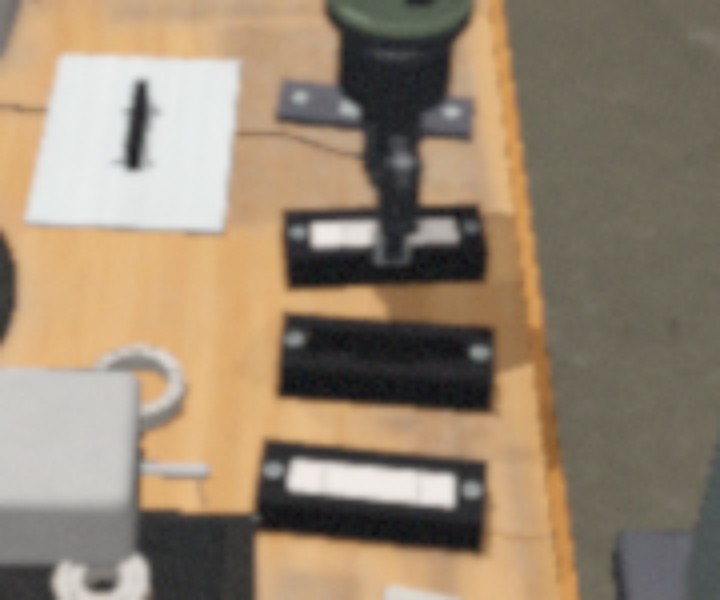

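Block straddled: pad inner edges at 228/402, block 264–366, centred. Close.

>>> send_rows(series="0 0 0 0 0 0 0; 0 0 0 0 0 0 0; 0 0 0 0 0 0 0; 0 0 0 0 0 0 0; 0 0 0 0 0 0 0; 0 0 0 0 0 0 0; 0 0 0 0 0 0 0; 0 0 0 0 0 0 0", force=50)

```text
clock: 4.65
position: [0.4579, 0.1228, 0.0171]
tool_rot: [-1.571, 0.0, -1.492]
force: [-0.4, 0.4, -0.7]
grip_width: -0.0003
```

Run:
```python
from h import *
im,c=shot('f_w');s=monitor.observe()
for u,r in bars(im,c,.028,(240,140,400,360),150): print(u,rectinfo(r))
a=np.radians(-7.0)
print(s['position'],s['force'],s['grip_width'])
rel([.4595,.1224,.10],np.radians(-90+4.4))
```

```text
[317. 206.] c=(484.5,123.4) size=46.9x23.3 ang=4.6
[315. 147.] c=(517.2,125.9) size=9.3x7.7 ang=-85.4
[0.45793123 0.12276637 0.01708622] [-0.15379949  0.27704746  0.70609085] -4.737333706899538e-05
0.000 0.002 -0.000 0.5 -82.9 1.5 rows>=2.0 | [0.4579 0.1228 0.0171] [-1.5708  0.     -1.492 ] 4.7
```

View pics/f_w.png

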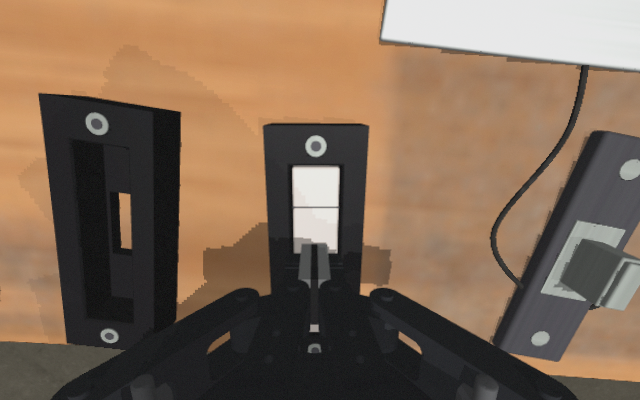

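Run:
```python
from h import *
for n,uvs in [('f_w',[(303,245),(327,245),(303,280),(327,280),(315,330)]),('e_w',[(205,258),(228,258),(180,300),(195,306),(402,258),(436,306)])]:
    c=pickle.load(open(n+'.pkl','rb'));s=monitor.observe();R=rot(s['tool_rot'])
    print(c['origin'],c['attitude'])
    p=(np.array([unproj(c,uv,0.0)[0] for uv in uvs])-c['origin'])@R
    o=(c['origin']-s['position'])@R
    for zz in (11,-11):
        t=(zz/1000-o[2])/p[:,2]; q=o+p*t[:,None]; print(zz,(q*1000).round(1).tolist())
s=monitor.observe();print(s['joint_efforts'].round(2),s['force'],s['grip_width'])
```

```text
[0.534502   0.12816577 0.17331883] [ 2.83792618e+00 -5.38073410e-04 -1.49128458e+00]
11 [[-4.8, -18.6, 11.0], [7.5, -18.6, 11.0], [-3.7, -51.3, 11.0], [6.1, -51.3, 11.0], [1.1, -79.8, 11.0]]
-11 [[-6.7, 27.4, -11.0], [9.8, 27.4, -11.0], [-5.1, -16.2, -11.0], [7.9, -16.2, -11.0], [1.2, -54.2, -11.0]]
[0.53574545 0.12779031 0.17465358] [ 2.83981674e+00 -1.07673714e-03 -1.49243251e+00]
11 [[-50.8, -30.8, 11.0], [-39.8, -30.9, 11.0], [-48.5, -63.5, 11.0], [-41.6, -67.1, 11.0], [43.3, -31.0, 11.0], [45.1, -67.2, 11.0]]
-11 [[-67.8, 10.8, -11.0], [-53.3, 10.7, -11.0], [-64.8, -32.6, -11.0], [-55.6, -37.3, -11.0], [57.1, 10.5, -11.0], [59.5, -37.5, -11.0]]
[ 1.000e-02 -8.312e+01 -4.420e+00 -1.703e+01  1.000e-02  0.000e+00
  0.000e+00] [-0.15379949  0.27704746  0.70609085] -4.737333706899538e-05
```

Run:
```python
from h import *
c=cams.get_calibration('side')
for z in (0.0,.006,.02,.03,.036,.048): print(z,unproj(c,(358,226),z)[0].round(3), proj(c,[[.46,.172,z],[.46,.1228,z]]).round(1).tolist())
im,_=shot('f_s','side')
cv2.imwrite('pics/f_sz.png',cv2.resize(im[160:260,300:420,::-1],None,fx=6,fy=6,interpolation=cv2.INTER_CUBIC))
```

```text
0.0 [0.448 0.125 0.   ] [[354.1, 237.9], [353.6, 225.4]]
0.006 [0.448 0.131 0.006] [[354.2, 236.3], [353.7, 223.9]]
0.02 [0.45  0.146 0.02 ] [[354.5, 232.7], [354.0, 220.2]]
0.03 [0.45  0.156 0.03 ] [[354.7, 230.0], [354.1, 217.6]]
0.036 [0.451 0.162 0.036] [[354.8, 228.4], [354.2, 216.0]]
0.048 [0.452 0.175 0.048] [[355.0, 225.2], [354.5, 212.8]]
```

View pics/f_sz.png

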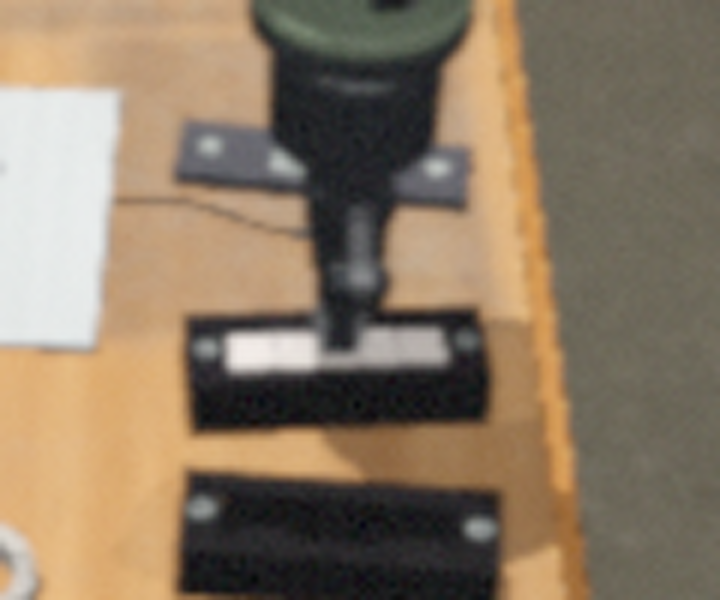

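The jaws shut fully, empty, and both cameras put the shut fingertips about 18 mm *behind* the reported TCP (z≈35 mm), not 11 mm ahead. So I have to go about 35 mm lower; I'll use this measured offset from here on.

>>> send_rows(series="0 0 0 0 -5 0 1; 0 0 0 0 -5 0 1; 0 0 0 0 -5 0 1; 0 0 0 0 -5 0 1; 0 0 0 0 -5 0 1; 0 0 0 0 -5 0 1; 0 0 0 1 5 0 1; 0 0 0 1 15 0 1; 0 0 0 1 22 0 1; 0 0 0 1 29 0 1; 0 0 0 1 35 0 1; 0 0 0 1 35 0 1")

```text
clock: 5.75
position: [0.4573, 0.1218, -0.0193]
tool_rot: [-1.573, -0.0, -1.492]
force: [-0.7, -0.5, 0.5]
grip_width: 0.0855
```

Run:
```python
from h import *
im,c=shot('g_w');s=monitor.observe();print(s['position'],s['force'],s['grip_width'])
im,_=shot('g_s','side')
cv2.imwrite('pics/g_sz.png',cv2.resize(im[160:260,300:420,::-1],None,fx=6,fy=6,interpolation=cv2.INTER_CUBIC))
```

```text
[ 0.45754663  0.12179067 -0.0186164 ] [ 0.96577535  0.06851665 -0.06167173] 0.08540219418121307
```

View pics/g_w.png

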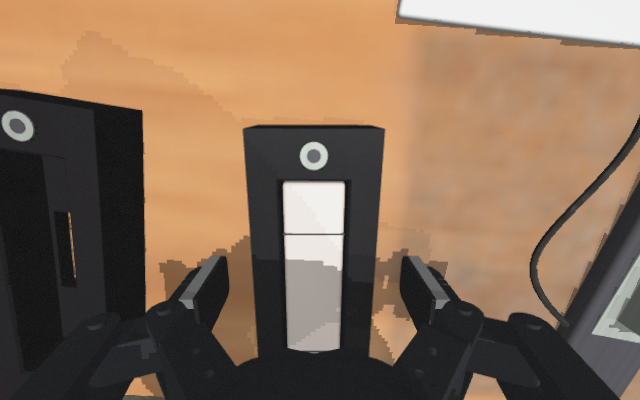

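View pics/g_sz.png

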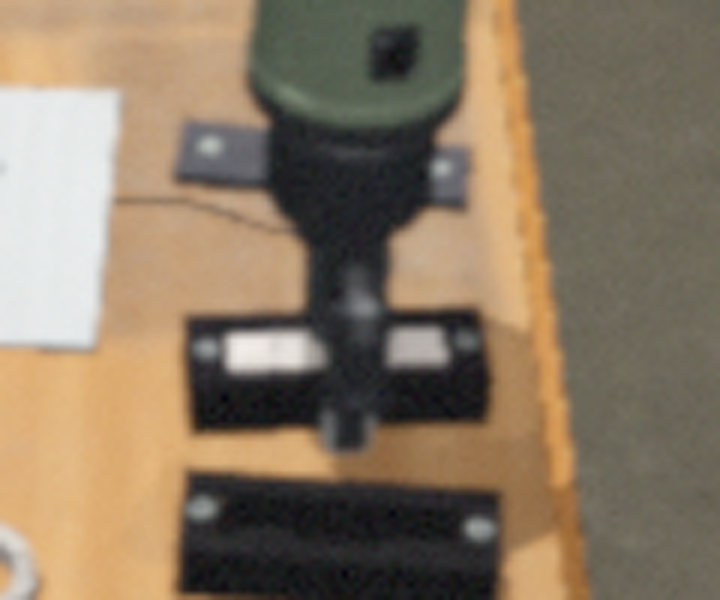

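Tips now at z≈12 mm beside the block (side row 235). Closing.

>>> send_rows(series="0 0 0 0 0 0 0; 0 0 0 0 0 0 0; 0 0 0 0 0 0 0; 0 0 0 0 0 0 0; 0 0 0 0 0 0 0; 0 0 0 0 0 0 0; 0 0 0 0 0 0 0", force=50)

```text
clock: 6.43
position: [0.4594, 0.1226, -0.0162]
tool_rot: [-1.567, 0.001, -1.492]
force: [-4.2, -0.5, 37.7]
grip_width: 0.0497
```

Run:
```python
from h import *
im,c=shot('h_w');s=monitor.observe();print(s['position'],s['tool_rot'],s['force'],s['grip_width'])
im,_=shot('h_s','side')
cv2.imwrite('pics/h_sz.png',cv2.resize(im[160:260,300:420,::-1],None,fx=6,fy=6,interpolation=cv2.INTER_CUBIC))
```

```text
[ 0.4594234   0.12257188 -0.01617942] [-1.56723032e+00  9.17589266e-04 -1.49161777e+00] [-4.31312422  1.5064656  37.671134  ] 0.04984548817799911
```

View pics/h_w.png

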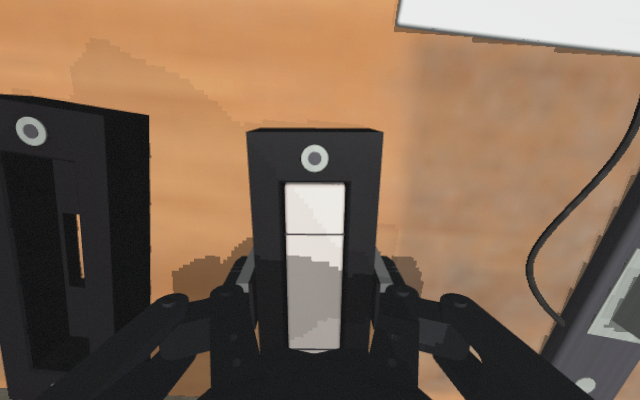

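View pics/h_sz.png

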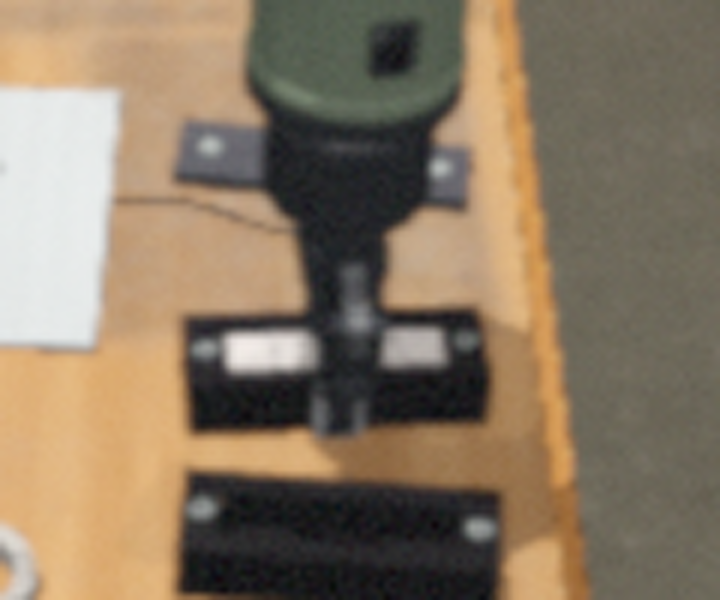

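Gripped (49.8 mm) but 38 N is pushing up: the swing of the closing pads presses down. Lift right away to relieve it.

>>> send_rows(series="0 0 0 0 -5 0 0; 0 0 0 0 -10 0 0; 0 0 0 0 -20 0 0; 0 0 0 0 -35 0 0; 0 0 0 0 -60 0 0; 0 0 0 0 -85 0 0; 0 0 0 0 -100 0 0; 0 0 0 0 -100 0 0")

```text
clock: 7.2
position: [0.4593, 0.1219, 0.0852]
tool_rot: [-1.567, 0.001, -1.493]
force: [1.3, -0.8, -2.7]
grip_width: 0.0491
```

Run:
```python
from h import *
im,c=shot('i_w');s=monitor.observe();print(s['position'],s['tool_rot'],s['force'],s['grip_width'])
im,_=shot('i_s','side')
cv2.imwrite('pics/i_sz.png',cv2.resize(im[120:260,300:420,::-1],None,fx=4,fy=4,interpolation=cv2.INTER_CUBIC))
```

```text
[0.4587323  0.12163574 0.08359987] [-1.56824039e+00  3.63157443e-04 -1.49277203e+00] [-0.37406846  0.06062643 -3.94619274] 0.049418585701882824
```

View pics/i_w.png

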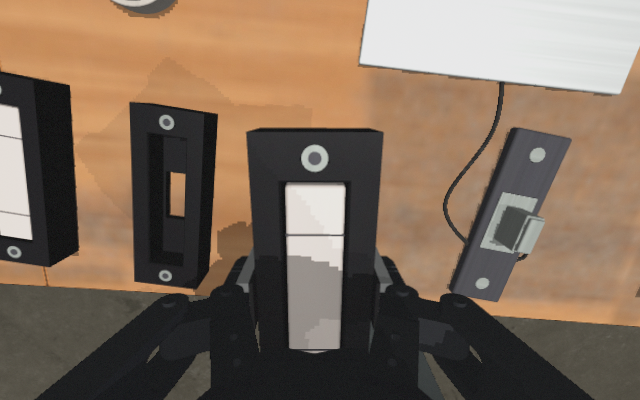

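View pics/i_sz.png

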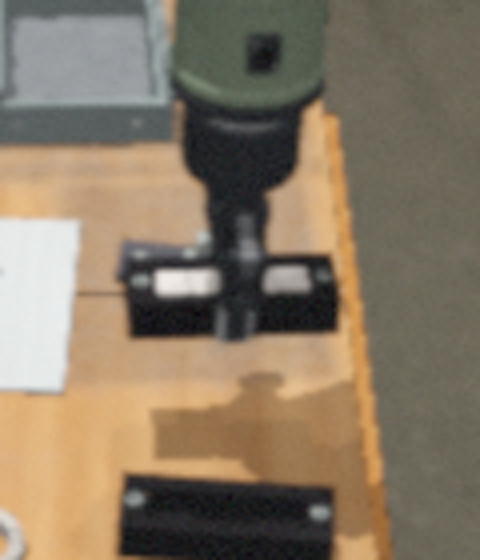

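Run:
```python
from h import *
c=pickle.load(open('d_w.pkl','rb'))
a,b=unproj(c,np.array([(421,187),(453,424)])/2.5+[80,0],.03);print('screws',a,b,(a+b)/2,np.linalg.norm(a-b),np.degrees(np.arctan2(*(a-b)[1::-1])))
L=np.linalg.norm(a-b)/2
c=pickle.load(open('i_w.pkl','rb'));s=monitor.observe();print(s['position'],s['tool_rot'])
p=unproj(c,(314.7,158),.1298)[0]
corn=unproj(c,[(248,131),(383,131)],.1298);print(corn,corn.mean(0))
u=np.array([np.cos(s['tool_rot'][2]+np.pi/2),np.sin(s['tool_rot'][2]+np.pi/2)])
print('block c',p[:2]-u*.060,'from edge',corn.mean(0)[:2]-u*.07, 'tcp',s['position'][:2])
# ejector in this image
a,b=unproj(c,[(537.5,155),(482.5,283.5)],.0105);print('ej',(a+b)/2,np.linalg.norm(a-b),np.degrees(np.arctan2(*(a-b)[1::-1])))
```

```text
screws [0.51825278 0.12564135 0.03      ] [0.39686371 0.11620574 0.03      ] [0.45755825 0.12092354 0.03      ] 0.12175523521439044 4.44468396406901
[0.45816256 0.12141405 0.08248874] [-1.56987516e+00 -4.90661252e-05 -1.49261745e+00]
[[0.52660487 0.15088757 0.1298    ]
 [0.53053725 0.10112689 0.1298    ]] [0.52857106 0.12600723 0.1298    ]
block c [0.45880937 0.1208219 ] from edge [0.45878487 0.12054028] tcp [0.45816256 0.12141405]
ej [ 0.45869155 -0.04137492  0.0105    ] 0.11647817840930672 -6.901165153474826
```

Run:
```python
from h import *
rel([.4581,-.0406,.085],np.radians(-97))
```

```text
-0.001 0.200 -0.000 161.5 -2.5 -12.7 rows>=3.9 | [0.4582 0.1214 0.0825] [-1.5699 -0.     -1.4926] 7.3
```

>>> send_rows(series="0 0.05 0 30 -2 -3 0; 0 0.1 0 65 -2 -6 0; 0 0.15 0 100 -2 -9 0; 0 0.2 0 130 -2 -11 0; 0 0.2 0 150 -2 -12.5 0; 0 0.2 0 161.5 -2 -12.7 0; 0 0.2 0 161.5 -2 -12.7 0; 0 0.2 0 161.5 -2 -12.7 0")

```text
clock: 7.97
position: [0.4574, -0.0404, 0.0832]
tool_rot: [-1.572, 0.0, -1.693]
force: [0.9, 0.3, -3.8]
grip_width: 0.0495
```

Run:
```python
from h import *
im,c=shot('j_w');s=monitor.observe();print(s['position'],s['tool_rot'],s['force'],s['grip_width'])
u=np.array([np.cos(s['tool_rot'][2]+np.pi/2),np.sin(s['tool_rot'][2]+np.pi/2)])
p=unproj(c,(314.7,158),s['position'][2]+.0462)[0];print('block c',p[:2]-u*.0605)
rel([.4581,-.0406,.025],np.radians(-97))
```

```text
[ 0.45759049 -0.03966002  0.08341111] [-1.57210424e+00  3.44068526e-04 -1.69184898e+00] [-0.08740643  0.68405668 -3.88657055] 0.04931516751020729
block c [ 0.45696156 -0.0413677 ]
0.001 0.001 -0.000 0.9 58.4 0.7 rows>=1.4 | [ 0.4576 -0.0397  0.0834] [-1.5721e+00  3.0000e-04 -1.6918e+00] 8.0167
```

View pics/j_w.png

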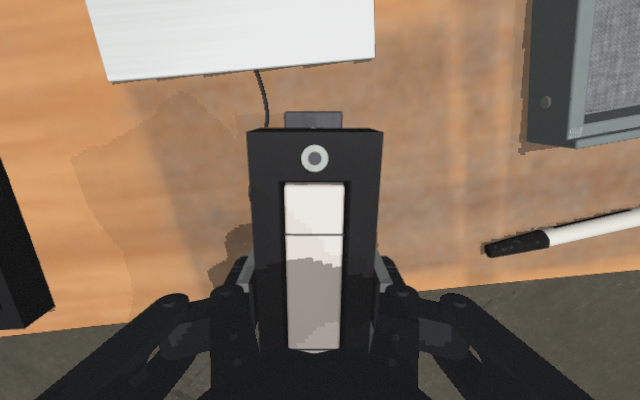

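Base end visible (285–342) dead centred ahead of the block (248–382). Lower in stages.

>>> send_rows(series="0 0 0 0 25 1.5 0; 0 0 0 0 45 1.5 0; 0 0 0 0 58 1.5 0; 0 0 0 0 65 1.5 0; 0 0 0 0 70 1.5 0; 0 0 0 0 75 1.5 0; 0 0 0 0 75 1.5 0")

```text
clock: 8.6
position: [0.4596, -0.04, 0.0088]
tool_rot: [-1.571, 0.0, -1.691]
force: [0.2, 1.1, -3.4]
grip_width: 0.0493
```

Run:
```python
from h import *
im,c=shot('k_w');s=monitor.observe();print(s['position'],s['tool_rot'],s['force'],s['moment'],s['grip_width'])
im,_=shot('k_s','side')
cv2.imwrite('pics/k_sz.png',cv2.resize(im[120:260,300:420,::-1],None,fx=4,fy=4,interpolation=cv2.INTER_CUBIC))
```

```text
[ 0.45965716 -0.04006628  0.00919883] [-1.57074229e+00  1.10445990e-04 -1.69153424e+00] [ 0.09610938  1.10151251 -2.28393753] [ 0.06146571 -0.03060374 -0.00183306] 0.049620385960903735
```

View pics/k_w.png

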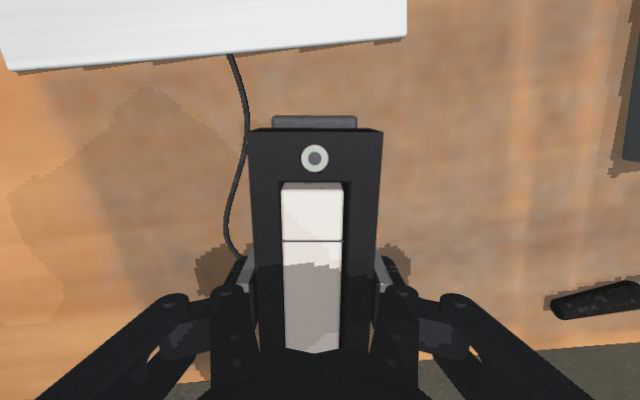

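View pics/k_sz.png

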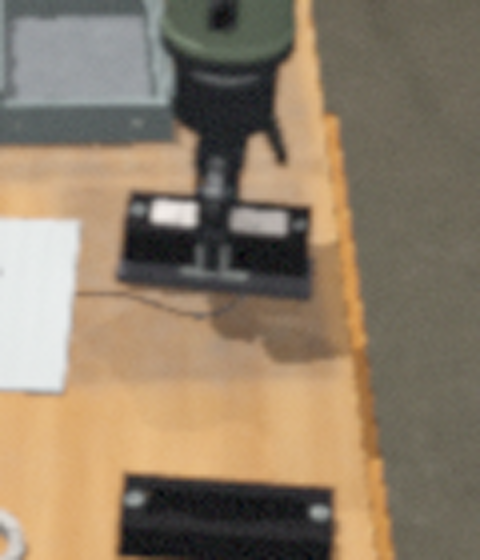

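Force shows the bar's weight coming onto the blade, and it is rising. Continue.

>>> send_rows(series="0 0 0 0 4 0 0; 0 0 0 0 8 0 0; 0 0 0 0 11 0 0; 0 0 0 0 13.5 0 0; 0 0 0 0 15 0 0; 0 0 0 0 15 0 0")

```text
clock: 9.2
position: [0.4595, -0.0404, -0.0061]
tool_rot: [-1.571, -0.0, -1.692]
force: [-0.4, -0.4, -1.0]
grip_width: 0.0491
```

Run:
```python
from h import *
im,c=shot('l_w');s=monitor.observe();print(s['position'],s['tool_rot'],s['force'],s['moment'],s['grip_width'])
im,_=shot('l_s','side')
cv2.imwrite('pics/l_sz.png',cv2.resize(im[120:260,300:420,::-1],None,fx=4,fy=4,interpolation=cv2.INTER_CUBIC))
```

```text
[ 0.4594958  -0.04043582 -0.00601414] [-1.57096762e+00 -6.97604917e-05 -1.69198883e+00] [ 1.12139286  0.4477951  -2.58856915] [ 0.06359673 -0.00552333  0.01753934] 0.0494186769770377
```

View pics/l_w.png

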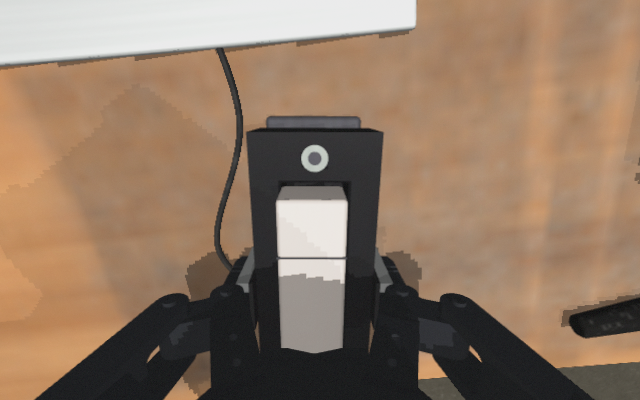

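View pics/l_sz.png

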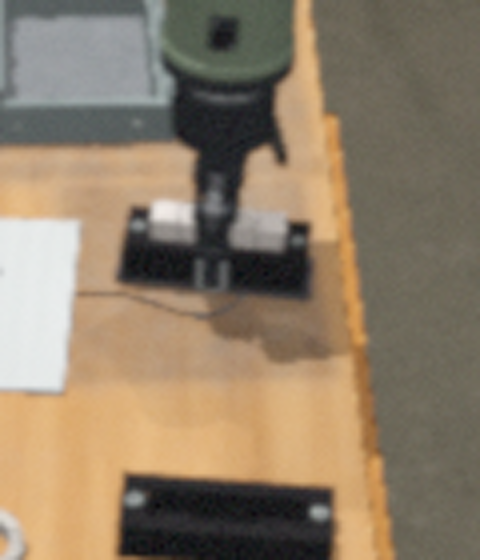

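>>> send_rows(series="0 0 0 0 0.7 0 0; 0 0 0 0 1.4 0 0; 0 0 0 0 2 0 0; 0 0 0 0 2 0 0")

```text
clock: 9.63
position: [0.4596, -0.0405, -0.0064]
tool_rot: [-1.57, -0.001, -1.692]
force: [-12.6, 0.8, 52.5]
grip_width: 0.0491
```

Run:
```python
from h import *
s=monitor.observe();print(s['position'],s['force'],s['moment'],s['grip_width'])
```

```text
[ 0.45957803 -0.04049246 -0.00639366] [-12.57715509   0.80051701  52.51019209] [0.93349743 2.49889589 0.01630822] 0.04909815332118131
```

Seated on the base (firm contact). Unload slightly, open, rise, narrow the jaws.

>>> send_rows(series="0 0 0 0 -1.3 0 0; 0 0 0 0 -1.3 0 1; 0 0 0 0 -1.3 0 1; 0 0 0 0 -1.3 0 1; 0 0 0 0 -1.3 0 1; 0 0 0 0 -10 0 1; 0 0 0 0 -30 0 1; 0 0 0 0 -55 0 1; 0 0 0 0 -55 0 0.5; 0 0 0 0 -55 0 0.5; 0 0 0 0 -55 0 0.5; 0 0 0 0 -55 0 0.5", force=28)

```text
clock: 10.63
position: [0.4592, -0.0405, 0.0467]
tool_rot: [-1.572, -0.0, -1.692]
force: [0.2, 0.1, -0.2]
grip_width: 0.0431
```

Run:
```python
from h import *
im,c=shot('m_w');s=monitor.observe();print(s['position'],s['tool_rot'],s['force'],s['moment'],s['grip_width'])
im,_=shot('m_s','side')
cv2.imwrite('pics/m_sz.png',cv2.resize(im[120:260,300:420,::-1],None,fx=4,fy=4,interpolation=cv2.INTER_CUBIC))
```

```text
[ 0.459129   -0.04038298  0.0466124 ] [-1.57190125e+00 -8.11228534e-05 -1.69191039e+00] [0.13199516 0.47294637 0.69780968] [ 0.05048161 -0.04656658 -0.0164575 ] 0.04272234421117837
```

View pics/m_w.png

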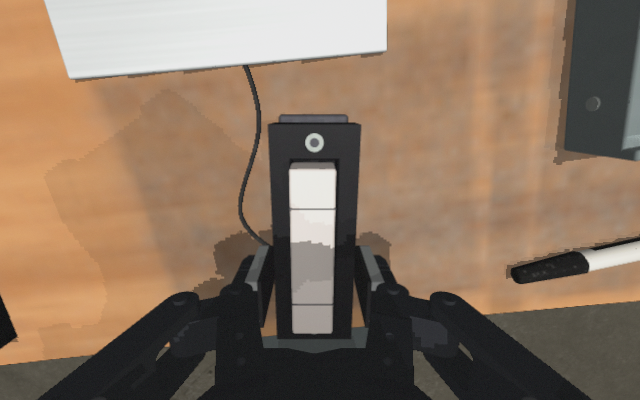

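View pics/m_sz.png

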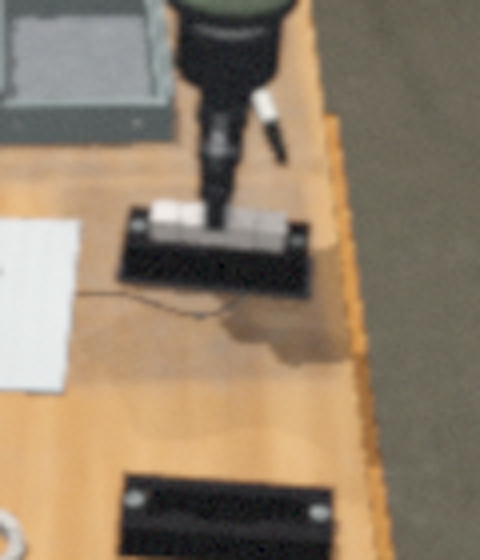

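Run:
```python
from h import *
c=cams.get_calibration('side')
for z in (.03,.04,.05,.055,.06,.065,.07,.08): print(z,proj(c,[[.46,-.015,z],[.46,-.01,z]]).round(1).tolist())
c=pickle.load(open('m_w.pkl','rb'));s=monitor.observe();R=rot(s['tool_rot'])
uvs=[(265,247),(372,247),(270,243)]
p=(np.array([unproj(c,uv,0.0)[0] for uv in uvs])-c['origin'])@R
o=(c['origin']-s['position'])@R
t=(.011-o[2])/p[:,2]; print(((o+p*t[:,None])*1000).round(1).tolist())
im=cv2.imread('pics/m_w.png');cv2.imwrite('pics/m_z.png',cv2.resize(im[220:360,220:420],None,fx=4,fy=4,interpolation=cv2.INTER_CUBIC))
```

```text
0.03 [[352.8, 186.2], [352.8, 187.3]]
0.04 [[352.9, 183.6], [353.0, 184.7]]
0.05 [[353.1, 181.0], [353.1, 182.0]]
0.055 [[353.2, 179.7], [353.2, 180.7]]
0.06 [[353.2, 178.3], [353.3, 179.4]]
0.065 [[353.3, 177.0], [353.4, 178.0]]
0.07 [[353.4, 175.7], [353.5, 176.7]]
0.08 [[353.6, 173.0], [353.6, 174.0]]
[[-24.0, -20.6, 11.0], [30.2, -20.6, 11.0], [-22.2, -15.9, 11.0]]
```

View pics/m_z.png

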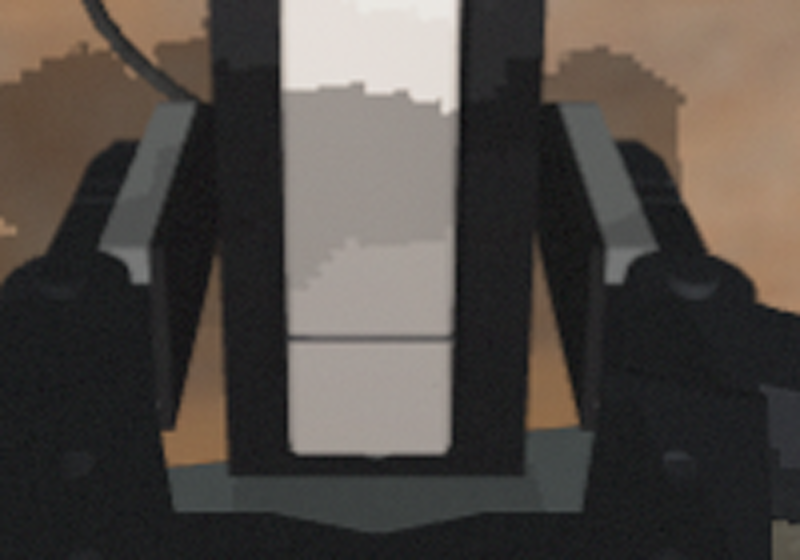

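Tips here ≈20 mm behind TCP (both views), so z≈65 mm; bar centred between pads. Down 19 mm → tips ≈46 mm, then close gently with 28 N.

>>> send_rows(series="0 0 0 0 8 0 0.5; 0 0 0 0 14 0 0.5; 0 0 0 0 19 0 0.5; 0 0 0 0 19 0 0.5; 0 0 0 0 19 0 0.4; 0 0 0 0 19 0 0.3; 0 0 0 0 19 0 0; 0 0 0 0 19 0 0; 0 0 0 0 19 0 0; 0 0 0 0 19 0 0; 0 0 0 0 19 0 0", force=28)

```text
clock: 11.65
position: [0.4596, -0.0405, 0.0282]
tool_rot: [-1.571, 0.0, -1.692]
force: [0.7, -0.8, 0.8]
grip_width: 0.0235
```

Run:
```python
from h import *
im,c=shot('n_w');s=monitor.observe();print(s['position'],s['tool_rot'],s['force'],s['moment'],s['grip_width'])
```

```text
[ 0.45963989 -0.0404821   0.0282093 ] [-1.57057016e+00 -1.35675025e-05 -1.69214446e+00] [-0.75475869  0.99810977  1.46394521] [-0.00854149  0.0449949  -0.0358239 ] 0.023319858409672926
```

View pics/n_w.png

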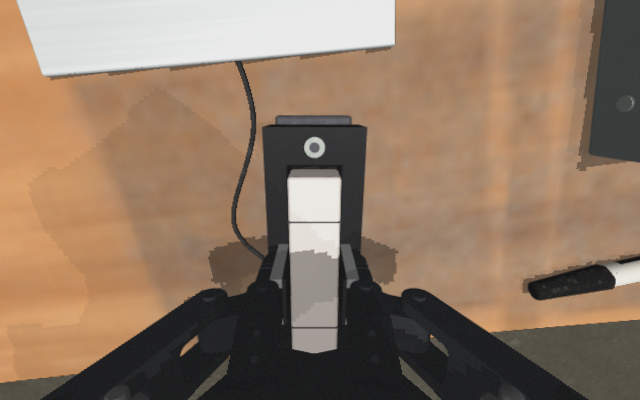

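>>> send_rows(series="0 0 0 0 -5 0 0; 0 0 0 0 -15 0 0; 0 0 0 0 -35 0 0; 0 0 0 0 -65 0 0; 0 0 0 0 -100 0 0; 0 0 0 15 -135 0 0; 0 0 0 45 -165 0 0; 0 0 0 80 -190 0 0; 0 0 0 120 -190 0 0; 0 0 0 160 -190 0 0; 0 0 0 200 -190 0 0; 0 0 0 220 -190 0 0; 0 0 0 220 -190 0 0; 0 0 0 220 -190 0 0")

```text
clock: 12.87
position: [0.4324, -0.2595, 0.2187]
tool_rot: [-1.571, 0.0, -1.694]
force: [0.5, 2.0, -1.1]
grip_width: 0.0232
```

Run:
```python
from h import *
im,c=shot('o_w');s=monitor.observe();print(s['position'],s['tool_rot'],s['qpos'].round(2),s['force'],s['moment'],s['grip_width'])
```

```text
[ 0.43277436 -0.25844943  0.21868056] [-1.57051965e+00  4.26451942e-04 -1.69232902e+00] [ 0.74  0.35 -0.4   1.9   0.17  0.93 -1.44] [ 0.08296846  0.47643689 -1.27978151] [0.05476073 0.01513846 0.03269571] 0.02312196301080647
```

View pics/o_w.png

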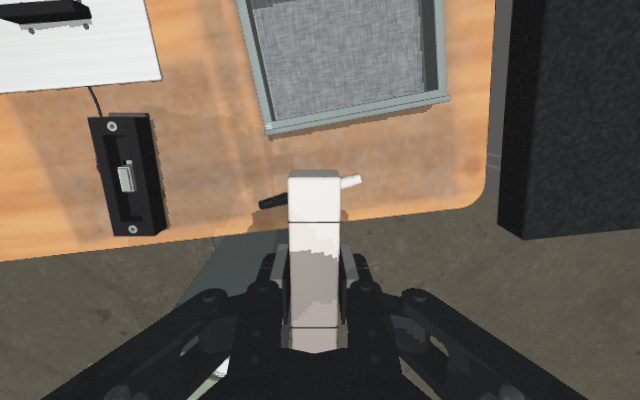

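Run:
```python
from h import *
im=cv2.imread('pics/o_w.png');cv2.imwrite('pics/o_z.png',cv2.resize(im[0:145,225:460],None,fx=3.4,fy=3.4,interpolation=cv2.INTER_CUBIC))
```

```text
(no output)
```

View pics/o_z.png

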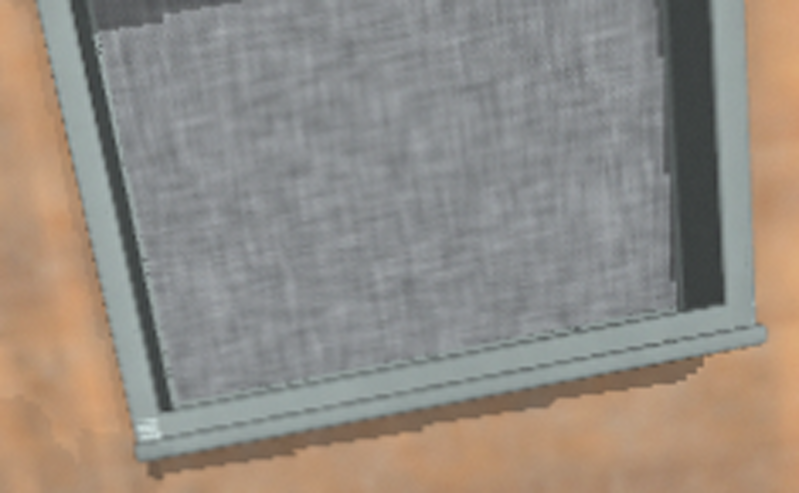

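Run:
```python
from h import *
c=pickle.load(open('o_w.pkl','rb'))
Z=lambda x,y:(225+x/3.4,y/3.4)
a,b=unproj(c,[Z(163,411),Z(725,305)],.04);d=a-b;print(a,b,np.linalg.norm(d))
u=np.array([d[1],-d[0]])/np.linalg.norm(d); print('angle',np.degrees(np.arctan2(u[1],u[0])))
print('case c',(a+b)[:2]/2+u*.066)
a,b=unproj(c,[Z(137,447),Z(766,330)],.047);print('ridge outer top',np.linalg.norm(a-b),(a+b)[:2]/2+u*.08,(a+b)[:2]/2+u*.074)
# left/right side outer edges
c2=pickle.load(open('c_w.pkl','rb'))
Z2=lambda x,y:(380+x/4,y/4)
a,b=unproj(c2,[Z2(90,45),Z2(600,5)],.056);d=a-b;u=np.array([d[1],-d[0]])/np.linalg.norm(d);print('lip',a,b,np.linalg.norm(d),(a+b)[:2]/2-u*.06,np.degrees(np.arctan2(u[1],u[0])))
```

```text
[ 0.50347741 -0.22377182  0.04      ] [ 0.51316843 -0.40295769  0.04      ] 0.17944774689491802
angle 3.0957464824811414
case c [ 0.5742266  -0.30980045]
ridge outer top 0.19825045588073253 [ 0.57885758 -0.30934934] [ 0.57286633 -0.30967337]
lip [ 0.62835729 -0.20583534  0.056     ] [ 0.64008538 -0.40660446  0.056     ] 0.20111138511726737 [ 0.57432345 -0.30971889] 3.343181103935783
```

Run:
```python
from h import *
c=pickle.load(open('o_w.pkl','rb'));s=monitor.observe();print(s['position'])
P=unproj(c,[(289,178),(340,178)],.2187+.0298);print(P,np.linalg.norm(P[0]-P[1]))
R=rot(s['tool_rot'])
q=((P-s['position'])@R*1000);print('tool frame far edge',q.round(1),'centre z',q[:,2].mean()-50)
C=np.array([.5742,-.3098]);a=np.radians(3.1);Rc=np.array([[np.cos(a),-np.sin(a)],[np.sin(a),np.cos(a)]])
for y in(-.05,0,.05): print(y,C+Rc@[0,y])
t=C+Rc@[0,-.05]
rel([*t,.15],np.radians(-86.9))
```

```text
[ 0.43277436 -0.25844943  0.21868056]
[[ 0.48199513 -0.25529375  0.2485    ]
 [ 0.47925791 -0.27750159  0.2485    ]] 0.02237589564161891
tool frame far edge [[ -9.1 -29.8  48.5]
 [ 13.3 -29.8  48.5]] centre z -1.5289536026802324
-0.05 [ 0.57690394 -0.35972683]
0 [ 0.5742 -0.3098]
0.05 [ 0.57149606 -0.25987317]
-0.000 -0.176 -0.000 83.1 68.7 155.3 rows>=4.5 | [ 0.4328 -0.2584  0.2187] [-1.5705e+00  4.0000e-04 -1.6923e+00] 12.9167
```

>>> send_rows(series="0 -0.04 0 20 5 35 0; 0 -0.09 0 40 15 70 0; 0 -0.135 0 60 25 105 0; 0 -0.176 0 75 35 140 0; 0 -0.176 0 82 55 157 0; 0 -0.176 0 82 85 157 0; 0 -0.176 0 82 115 157 0; 0 -0.176 0 82 140 157 0; 0 -0.176 0 82 140 157 0; 0 -0.176 0 82 140 157 0")

```text
clock: 13.75
position: [0.579, -0.3577, 0.0781]
tool_rot: [-1.572, 0.002, -1.515]
force: [-0.2, 0.0, -0.2]
grip_width: 0.0233
```

Run:
```python
from h import *
im,c=shot('p_w');s=monitor.observe();print(s['position'],s['tool_rot'],s['qpos'].round(2),s['force'],s['moment'],s['grip_width'])
```

```text
[ 0.57981174 -0.35838341  0.07967119] [-1.56971511e+00  6.23347223e-05 -1.51491129e+00] [ 0.69  0.78 -0.36  1.53  0.32  0.89 -1.29] [-0.91723325  0.05912697 -0.8732224 ] [ 0.00121389 -0.01196998 -0.05434977] 0.023115618445704963
```

View pics/p_w.png

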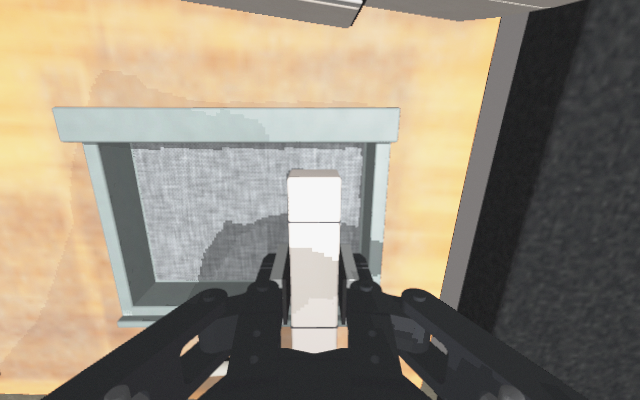

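Run:
```python
from h import *
c=pickle.load(open('p_w.pkl','rb'));s=monitor.observe()
a,b=unproj(c,[(60,141),(397,142)],.056);d=a-b;u=np.array([d[1],-d[0]])/np.linalg.norm(d);print('lip',a,b,np.linalg.norm(d),(a+b)[:2]/2-u*.06,np.degrees(np.arctan2(u[1],u[0])))
a,b=unproj(c,[(53,107),(400,107)],.056);d=a-b;print('outer',a,b,np.linalg.norm(d))
rel([.5784,-.3582,-.002],np.radians(-86.9))
```

```text
lip [ 0.62952941 -0.20563054  0.056     ] [ 0.64070474 -0.40441526  0.056     ] 0.19909861013101415 [ 0.57521166 -0.30839068] 3.217681186483245
outer [ 0.64855067 -0.205653    0.056     ] [ 0.66042467 -0.40328805  0.056     ] 0.19799142314304108
-0.001 0.002 -0.000 -0.3 81.7 -1.5 rows>=2.0 | [ 0.5798 -0.3584  0.0797] [-1.5697e+00  1.0000e-04 -1.5149e+00] 13.8
```

>>> send_rows(series="0 0 0 0 25 -1 0; 0 0 0 0 45 -1 0; 0 0 0 0 60 -1 0; 0 0 0 0 70 -1 0; 0 0 0 0 77 -1 0; 0 0 0 0 80 -1 0; 0 0 0 0 81.5 -1 0; 0 0 0 0 81.5 -1 0")

```text
clock: 14.47
position: [0.5782, -0.3594, -0.0029]
tool_rot: [-1.57, -0.0, -1.516]
force: [-0.8, 0.2, -0.7]
grip_width: 0.0232
```

Run:
```python
from h import *
im,c=shot('q_w');s=monitor.observe();print(s['position'],s['tool_rot'],s['force'],s['moment'],s['grip_width'])
im,_=shot('q_s','side')
cv2.imwrite('pics/q_sz.png',cv2.resize(im[80:200,260:400,::-1],None,fx=5,fy=5,interpolation=cv2.INTER_CUBIC))
```

```text
[ 0.57826846 -0.35941983 -0.00270642] [-1.57004768e+00 -3.99043383e-04 -1.51613609e+00] [-0.12210468  0.27262032 -1.0112139 ] [ 0.03396753 -0.03490879 -0.04207542] 0.023623050111232693
```

View pics/q_w.png

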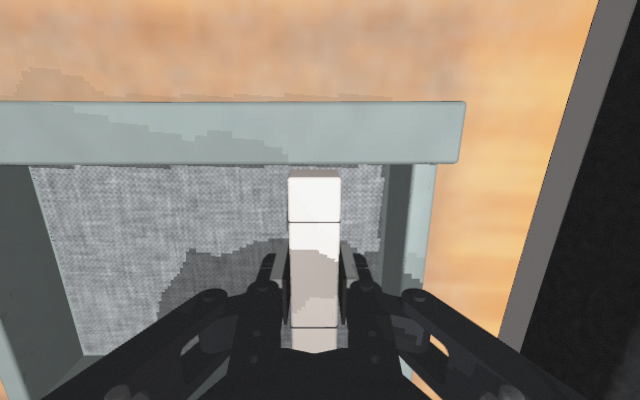

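View pics/q_sz.png

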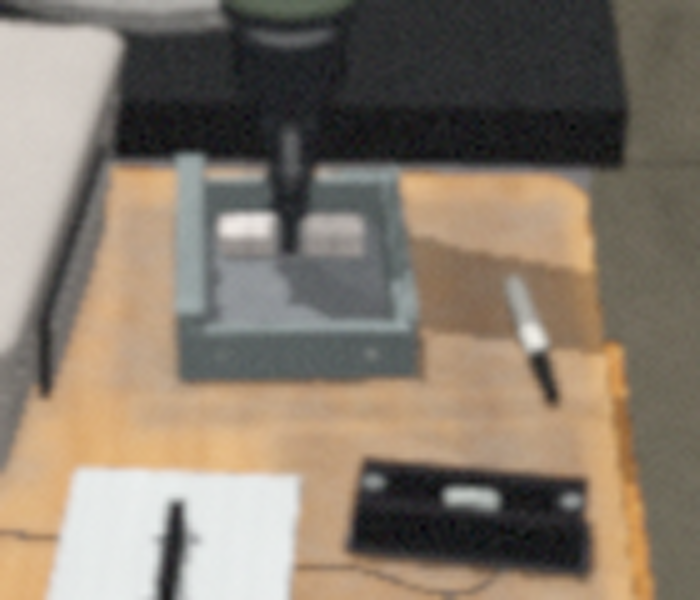

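>>> send_rows(series="0 0 0 0 0.5 0 0; 0 0 0 0 1 0 0; 0 0 0 0 1.2 0 0; 0 0 0 0 1.2 0 0")

```text
clock: 14.9
position: [0.5782, -0.3594, -0.0037]
tool_rot: [-1.57, -0.001, -1.516]
force: [-3.1, 0.8, 8.8]
grip_width: 0.0233
```

Run:
```python
from h import *
s=monitor.observe();print(s['position'],s['tool_rot'],s['force'],s['moment'],s['grip_width'])
```

```text
[ 0.57816476 -0.35942474 -0.00373501] [-1.57023222e+00 -5.07508724e-04 -1.51612026e+00] [-3.08594751  0.78662371  8.81728665] [0.26358704 0.62500744 0.03290658] 0.023261943121254652
```

Touching the floor with 9 N. Release and rise.

>>> send_rows(series="0 0 0 0 0 0 0.42; 0 0 0 0 0 0 0.42; 0 0 0 0 0 0 0.42; 0 0 0 0 -5 0 0.42; 0 0 0 0 -15 0 0.42; 0 0 0 0 -35 0 0.42; 0 0 0 0 -65 0 0.42; 0 0 0 0 -100 0 0.42; 0 0 0 0 -140 0 0.42; 0 0 0 -30 -170 -30 0.7; 0 0 0 -60 -180 -60 1; 0 0 0 -60 -180 -60 1; 0 0 0 -60 -180 -60 1")

```text
clock: 15.98
position: [0.5136, -0.3013, 0.1783]
tool_rot: [-1.569, -0.002, -1.515]
force: [1.2, -0.1, 0.4]
grip_width: 0.0819
```

Run:
```python
from h import *
im,c=shot('r_w');s=monitor.observe();print(s['position'],s['tool_rot'],s['force'],s['grip_width'])
for u,r in bars(im,c,.026,(200,0,500,240),170): print(u,rectinfo(r))
rel([.4587,-.0413,.10],np.radians(-97))
```

```text
[ 0.51450283 -0.30239027  0.17748874] [-1.5691838  -0.00172348 -1.51550001] [ 0.64623446 -0.74982612 -0.11571107] 0.08580344722550462
[375. 125.] c=(577.1,-360.5) size=99.2x24.0 ang=3.2
-0.002 0.177 0.002 -263.9 77.0 -41.4 rows>=6.7 | [ 0.5145 -0.3024  0.1775] [-1.5692 -0.0017 -1.5155] 16.0333
```

View pics/r_w.png

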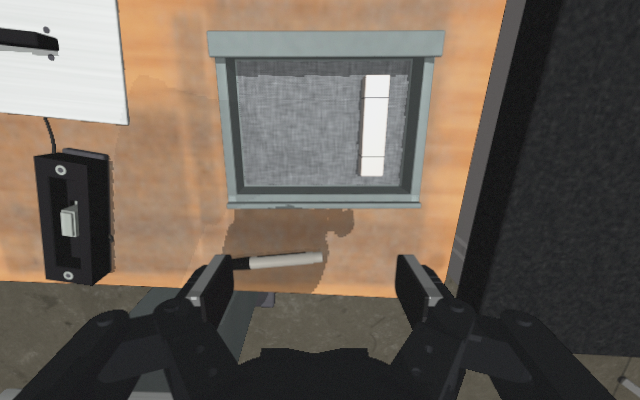

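Bar 1 lies at (577,-360), 3.2°, as planned. Now back to the empty block on the stand.

>>> send_rows(series="0 0.04 0 -40 0 -6 1; 0 0.08 0 -80 0 -12 1; 0 0.12 0 -120 0 -18 1; 0 0.16 0 -160 10 -25 1; 0 0.177 0 -200 30 -32 1; 0 0.177 0 -235 50 -37 1; 0 0.177 0 -263 77 -41 1; 0 0.177 0 -263 100 -41 1; 0 0.177 0 -263 100 -41 1; 0 0.177 0 -263 100 -41 1", force=40)

```text
clock: 16.87
position: [0.4595, -0.0424, 0.0751]
tool_rot: [-1.573, -0.0, -1.693]
force: [-0.5, -0.6, 0.5]
grip_width: 0.0855
```

Run:
```python
from h import *
im,c=shot('s_w');s=monitor.observe();print(s['position'],s['tool_rot'],s['force'],s['grip_width'])
rel([.459,-.0405,-.003],np.radians(-97))
```

```text
[ 0.46014607 -0.04295967  0.0759949 ] [-1.57076688e+00 -2.49977217e-04 -1.69388507e+00] [-0.2045888   0.36849216 -0.07982571] 0.08519668719080427
-0.000 -0.001 0.000 -2.3 79.0 -1.4 rows>=1.9 | [ 0.4601 -0.043   0.076 ] [-1.5708e+00 -2.0000e-04 -1.6939e+00] 16.9167
```

View pics/s_w.png

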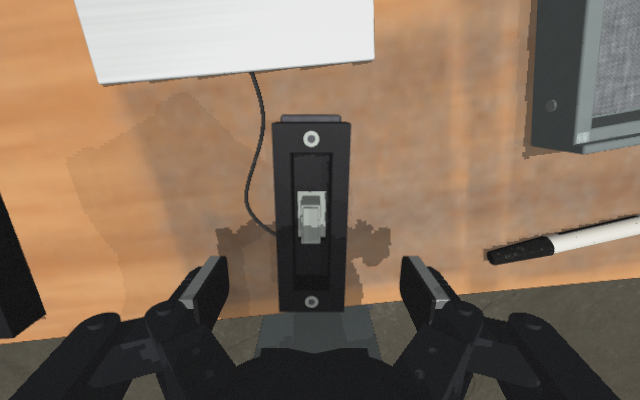

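>>> send_rows(series="0 0 0 -2 20 -1 1; 0 0 0 -2 40 -1 1; 0 0 0 -2 55 -1 1; 0 0 0 -2 67 -1 1; 0 0 0 -2 76 -1 1; 0 0 0 -2 79 -1 1; 0 0 0 -2 79 -1 0; 0 0 0 -2 79 -1 0; 0 0 0 -2 79 -1 0; 0 0 0 -2 79 -1 0; 0 0 0 -2 79 -1 0; 0 0 0 -2 77 -1 0; 0 0 0 -2 74 -1 0; 0 0 0 -2 69 -1 0; 0 0 0 -2 60 -1 0; 0 0 0 -2 40 -1 0; 0 0 0 -2 15 -1 0; 0 0 0 -2 0 -1 0; 0 0 0 -2 0 -1 0", force=40)

```text
clock: 18.5
position: [0.46, -0.0404, 0.0786]
tool_rot: [-1.566, 0.0, -1.693]
force: [0.4, 0.0, -3.1]
grip_width: 0.0495
```

Run:
```python
from h import *
im,c=shot('t_w');s=monitor.observe();print(s['position'],s['tool_rot'],s['force'],s['grip_width'])
rel([.459,.121,.08],np.radians(-86))
```

```text
[ 0.45944501 -0.04046714  0.07708492] [-1.56777908e+00  6.82095949e-05 -1.69364358e+00] [ 0.49879804  0.85719133 -2.75102762] 0.049628254583678984
-0.003 -0.193 0.000 -160.2 -3.0 -20.2 rows>=3.9 | [ 0.4594 -0.0405  0.0771] [-1.5678e+00  1.0000e-04 -1.6936e+00] 18.55
```

View pics/t_w.png

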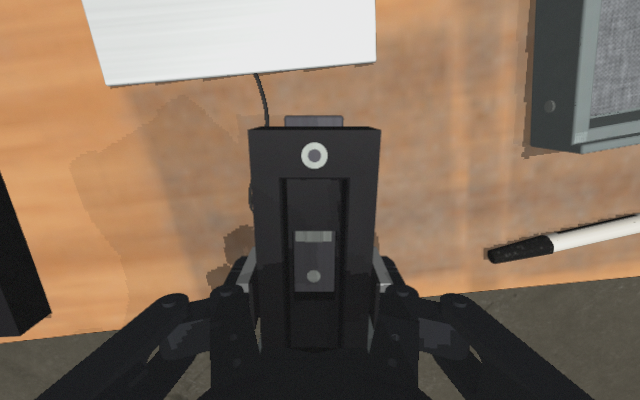

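>>> send_rows(series="0 -0.05 0 -35 -3 -5 0; 0 -0.1 0 -75 -3 -10 0; 0 -0.15 0 -115 -3 -15 0; 0 -0.193 0 -145 -3 -18 0; 0 -0.193 0 -160 -3 -20 0; 0 -0.193 0 -160 -3 -20 0; 0 -0.193 0 -160 -3 -20 0")

```text
clock: 19.13
position: [0.4576, 0.1216, 0.0777]
tool_rot: [-1.572, -0.0, -1.498]
force: [0.1, -0.1, -1.8]
grip_width: 0.0496
```

Run:
```python
from h import *
im,c=shot('u_w');s=monitor.observe();print(s['position'],s['tool_rot'],s['force'],s['grip_width'])
```

```text
[0.45773679 0.12060972 0.07776841] [-1.57208437e+00 -6.00806098e-04 -1.49986794e+00] [ 0.54866811 -0.33711796 -2.044181  ] 0.04953134383082789
```

View pics/u_w.png

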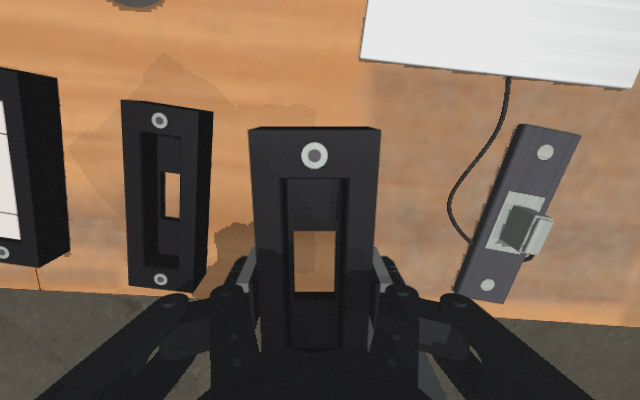

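>>> send_rows(series="0 0 0 0 30 0 0; 0 0 0 0 55 0 0; 0 0 0 0 70 0 0; 0 0 0 0 80 0 0; 0 0 0 0 85 0 0; 0 0 0 0 87 0 0; 0 0 0 0 88 0 0; 0 0 0 0 88 0 0")

```text
clock: 19.85
position: [0.4587, 0.121, -0.0091]
tool_rot: [-1.57, 0.0, -1.5]
force: [-1.0, 0.4, -3.7]
grip_width: 0.0496
```

Run:
```python
from h import *
s=monitor.observe();print(s['position'],s['tool_rot'],s['force'],s['grip_width'])
im,_=shot('u_s','side')
cv2.imwrite('pics/u_sz.png',cv2.resize(im[160:260,300:420,::-1],None,fx=6,fy=6,interpolation=cv2.INTER_CUBIC))
```

```text
[ 0.45866367  0.12101752 -0.00906   ] [-1.56994686e+00  1.68662193e-04 -1.50041885e+00] [-1.01295671  0.42982287 -3.68250248] 0.049550232847391996
```

View pics/u_sz.png

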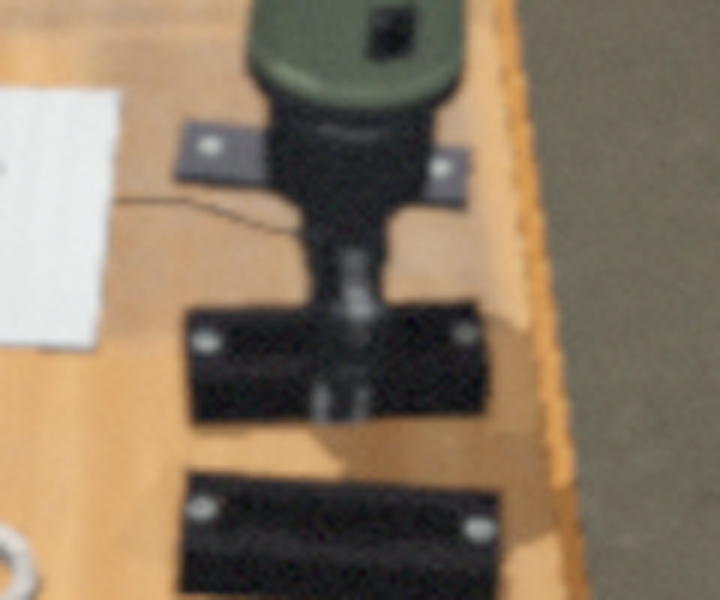

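>>> send_rows(series="0 0 0 0 1 0 0; 0 0 0 0 2 0 0; 0 0 0 0 3 0 0; 0 0 0 0 3 0 0")

```text
clock: 20.23
position: [0.4583, 0.1211, -0.0126]
tool_rot: [-1.571, 0.0, -1.5]
force: [-0.1, -0.3, -1.3]
grip_width: 0.0494
```

Run:
```python
from h import *
s=monitor.observe();print(s['position'],s['force'],s['grip_width'])
```

```text
[ 0.45830195  0.12106648 -0.01261065] [-0.10018097 -0.3464814  -1.3057883 ] 0.04937225335371372
```

>>> send_rows(series="0 0 0 0 0.7 0 0; 0 0 0 0 1.4 0 0; 0 0 0 0 1.4 0 0")

```text
clock: 20.48
position: [0.4584, 0.1211, -0.0127]
tool_rot: [-1.57, -0.001, -1.5]
force: [-10.8, -2.9, 40.0]
grip_width: 0.0494
```

Run:
```python
from h import *
s=monitor.observe();print(s['position'],s['force'],s['grip_width'])
```

```text
[ 0.45837844  0.12107936 -0.01271517] [-10.7794531   -2.94256662  40.01081927] 0.04942410862400622
```

>>> send_rows(series="0 0 0 0 -0.9 0 0; 0 0 0 0 -0.9 0 1; 0 0 0 0 -0.9 0 1; 0 0 0 0 -0.9 0 1; 0 0 0 0 -0.9 0 1; 0 0 0 0 -10 0 1; 0 0 0 0 -30 0 1; 0 0 0 0 -60 0 1; 0 0 0 0 -95 0 1; 0 0 0 -25 -125 0 1; 0 0 0 -60 -155 0 1; 0 0 0 -95 -180 0 1; 0 0 0 -130 -200 0 1; 0 0 0 -130 -200 0 1; 0 0 0 -130 -200 0 1")

```text
clock: 21.73
position: [0.4488, 0.2534, 0.1879]
tool_rot: [-1.568, 0.002, -1.496]
force: [-0.1, -1.0, -0.4]
grip_width: 0.0859
```

Run:
```python
from h import *
im,c=shot('v_w');s=monitor.observe();print(s['position'],s['tool_rot'],s['qpos'].round(3),s['force'],s['grip_width'])
for u,r in bars(im,c,.028,(0,0,400,250)): print(u,rectinfo(r))
```

```text
[0.44882278 0.25132551 0.1867213 ] [-1.56997438e+00  3.28183413e-04 -1.49836156e+00] [-0.23   0.425 -0.517  1.903  0.268  0.881 -2.379] [ 0.11889394 -0.2066823  -0.71987548] 0.08563870730748584
[229. 151.] c=(476.1,345.8) size=98.0x21.7 ang=-6.4
[327.  21.] c=(606.9,252.1) size=58.4x32.6 ang=-85.8
```

View pics/v_w.png

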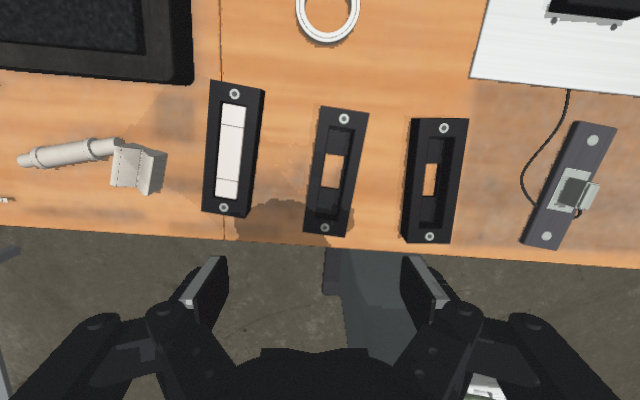

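q7 is at −2.38 (limit −2.52), so for the left block I turn the wrist half round (yaw +84°), in place first.

>>> send_rows(series="0 -0.1 0 0 -10 0 1; 0 -0.22 0 0 -15 0 1; 0 -0.34 0 0 -15 0 1; 0 -0.46 0 0 -15 0 1; 0 -0.58 0 0 -15 0 1; 0 -0.7 0 0 -15 0 1; 0 -0.82 0 0 -15 0 1; 0 -0.94 0 0 -15 0 1; 0 -1.06 0 0 -15 0 1; 0 -1.18 0 0 -15 0 1; 0 -1.3 0 0 -15 0 1; 0 -1.42 0 0 -15 0 1; 0 -1.54 0 0 -15 0 1; 0 -1.6 0 0 -15 0 1; 0 -1.6 0 0 -15 0 1")

```text
clock: 23.03
position: [0.449, 0.2492, 0.2003]
tool_rot: [-1.572, 0.002, 0.102]
force: [0.5, -0.5, -0.6]
grip_width: 0.0852
```

Run:
```python
from h import *
s=monitor.observe();print(s['position'],s['tool_rot'],s['qpos'].round(3))
rel([.474,.3455,.20],np.radians(83.6))
c=cams.get_calibration('side')
for z in (.15,.25,.35): print(unproj(c,[(295,275),(190,245),(295,300)],z).round(3).tolist())
```

```text
[0.44897672 0.24915863 0.20028755] [-1.57162398  0.00159485  0.10179752] [ 0.046  0.498 -0.901  1.876  0.463  0.993 -0.957]
-0.000 -1.357 -0.002 34.7 0.2 93.3 rows>=10.9 | [0.449  0.2492 0.2003] [-1.5716  0.0016  0.1018] 23.0333
[[0.601, 0.436, 0.15], [0.845, 0.355, 0.15], [0.597, 0.502, 0.15]]
[[0.593, 0.521, 0.25], [0.806, 0.45, 0.25], [0.589, 0.579, 0.25]]
[[0.585, 0.606, 0.35], [0.767, 0.545, 0.35], [0.582, 0.655, 0.35]]
```

>>> send_rows(series="0 -0.12 0 3 0 8 1; 0 -0.24 0 6 0 16 1; 0 -0.36 0 9 0 25 1; 0 -0.48 0 12 0 34 1; 0 -0.6 0 16 0 42 1; 0 -0.72 0 19 0 50 1; 0 -0.84 0 22 0 59 1; 0 -0.96 0 26 0 68 1; 0 -1.08 0 29 0 77 1; 0 -1.2 0 32 0 85 1; 0 -1.3 0 35 0 93 1; 0 -1.357 0 35 0 93 1; 0 -1.357 0 35 0 93 1; 0 -1.357 0 35 0 93 1")

```text
clock: 24.2
position: [0.4746, 0.3459, 0.2004]
tool_rot: [-1.57, 0.001, 1.453]
force: [0.8, 0.2, 0.9]
grip_width: 0.085
```

Run:
```python
from h import *
im,c=shot('w_w');s=monitor.observe();print(s['position'],s['tool_rot'],s['qpos'].round(3),s['force'],s['grip_width'])
for u,r in bars(im,c,.028,(150,0,500,260)): print(u,rectinfo(r))
```

```text
[0.47467556 0.34598446 0.20065108] [-1.57046423e+00  8.19691903e-04  1.45272213e+00] [ 0.002  0.739 -1.161  1.682  0.72   1.215  0.118] [ 0.57641827  0.32869179 -0.71704485] 0.08551545635081885
[314. 185.] c=(480.4,344.9) size=87.6x22.2 ang=-6.1
[448. 150.] c=(458.7,504.5) size=89.0x42.7 ang=83.1
```

View pics/w_w.png

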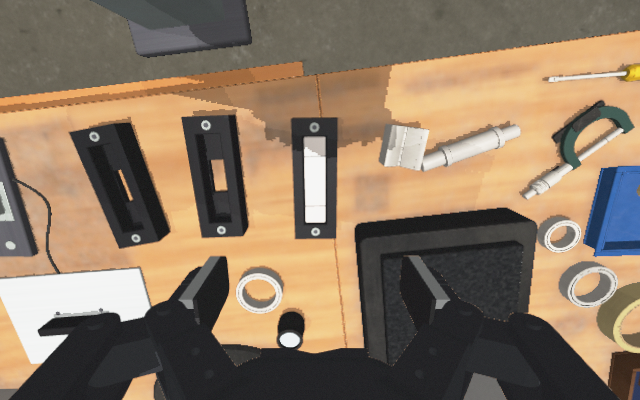

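Run:
```python
from h import *
c=pickle.load(open('w_w.pkl','rb'));s=monitor.observe()
a,b=unproj(c,[(314.3,127),(315.7,231.3)],.03);m=(a+b)/2;print(a,b,m,np.linalg.norm(a-b),np.degrees(np.arctan2(*(b-a)[1::-1])))
im=cv2.imread('pics/w_w.png')[:,:,::-1]
for u,r in bars(im,c,.028,(290,120,340,245),130): print(u,rectinfo(r))
rel([.4735,.345,.08],np.radians(90-6.2));rel([.4735,.345,-.013],np.radians(90-6.2))
```

```text
[0.41571096 0.35244909 0.03      ] [0.536312   0.33997028 0.03      ] [0.47601148 0.34620968 0.03      ] 0.12124492795115875 -5.907474928308685
[315. 179.] c=(475.7,345.6) size=99.6x24.1 ang=-6.1
-0.000 -0.010 -0.001 -1.0 120.7 1.0 rows>=2.9 | [0.4747 0.346  0.2007] [-1.5705e+00  8.0000e-04  1.4527e+00] 24.25
-0.000 -0.010 -0.001 -0.9 213.7 1.0 rows>=5.1 | [0.4747 0.346  0.2007] [-1.5705e+00  8.0000e-04  1.4527e+00] 24.25
```

>>> send_rows(series="0 -0.01 0 -1 40 1 1; 0 -0.01 0 -1 80 1 1; 0 -0.01 0 -1 120 1 1; 0 -0.01 0 -1 150 1 1; 0 -0.01 0 -1 175 1 1; 0 -0.01 0 -1 195 1 1; 0 -0.01 0 -1 207 1 1; 0 -0.01 0 -1 212 1 1; 0 -0.01 0 -1 212 1 1; 0 -0.01 0 -1 212 1 1", force=50)

```text
clock: 25.08
position: [0.4739, 0.3462, -0.01]
tool_rot: [-1.571, -0.001, 1.466]
force: [-0.6, -0.5, 0.4]
grip_width: 0.0854
```

Run:
```python
from h import *
im,c=shot('x_w');s=monitor.observe();print(s['position'],s['tool_rot'],s['qpos'].round(3),s['force'],s['grip_width'])
```

```text
[ 0.47402297  0.34627987 -0.00976925] [-1.57187061e+00 -9.17078330e-04  1.46622814e+00] [-0.116  0.992 -0.946  1.803  1.018  0.923 -0.072] [ 0.55155184 -0.85524896  0.25955361] 0.08522199798996452
```

View pics/x_w.png

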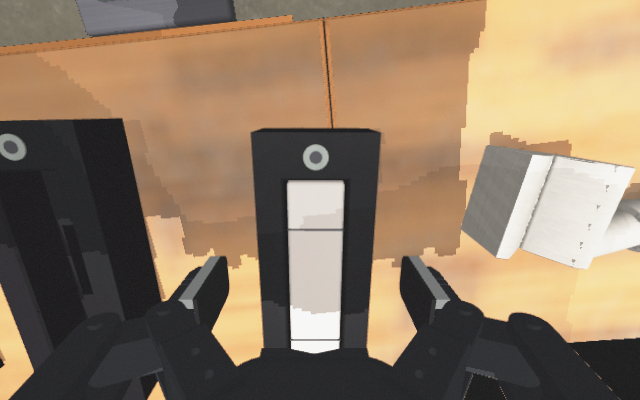

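Block centred (252–380 between pads 228/402). Close, with slight upward relief, then lift.

>>> send_rows(series="0 0 0 0 0 0 0; 0 0 0 0 0 0 0; 0 0 0 0 0 0 0; 0 0 0 0 0 0 0; 0 0 0 0 -0.5 0 0; 0 0 0 0 -1 0 0; 0 0 0 0 -1 0 0", force=50)

```text
clock: 25.72
position: [0.4734, 0.3457, -0.01]
tool_rot: [-1.571, 0.0, 1.467]
force: [-0.7, 0.5, -3.9]
grip_width: 0.0492
```

Run:
```python
from h import *
s=monitor.observe();print(s['position'],s['tool_rot'],s['force'],s['grip_width'])
```

```text
[ 0.47344622  0.34573841 -0.01003949] [-1.57061480e+00  2.28043194e-04  1.46689649e+00] [-0.66461402  0.51626579 -3.94687148] 0.04920529323422548
```

>>> send_rows(series="0 0 0 0 -5 0 0; 0 0 0 0 -20 0 0; 0 0 0 0 -45 0 0; 0 0 0 0 -80 0 0; 0 0 0 0 -100 0 0; 0 0 0 0 -100 0 0; 0 0 0 0 -100 0 0")

```text
clock: 26.3
position: [0.474, 0.3461, 0.0915]
tool_rot: [-1.573, -0.001, 1.467]
force: [-0.4, -0.6, -5.8]
grip_width: 0.049
```

Run:
```python
from h import *
im,c=shot('y_w');s=monitor.observe();print(s['position'],s['tool_rot'],s['force'],s['grip_width'])
rel([.4585,-.0413,.092],np.radians(83))
```

```text
[0.47362334 0.34552702 0.09027094] [-1.57143686e+00  2.66268615e-04  1.46677936e+00] [-0.60812693 -0.3864448  -5.27329649] 0.04897665509984952
0.001 0.018 -0.000 -386.3 -1.6 -25.1 rows>=9.3 | [0.4736 0.3455 0.0903] [-1.5714e+00  3.0000e-04  1.4668e+00] 26.35
```

View pics/y_w.png

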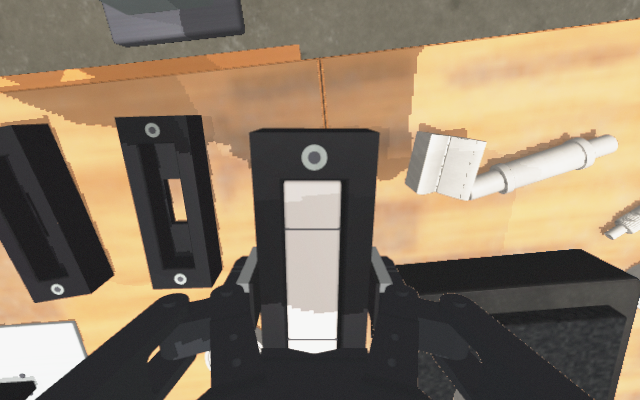

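Run:
```python
from h import *
c=pickle.load(open('y_w.pkl','rb'));s=monitor.observe();R=rot(s['tool_rot'])
P=unproj(c,[(250,131.5),(378,131.5)],s['position'][2]+.040);q=(P-s['position'])@R*1000;print(np.linalg.norm(P[0]-P[1]),q.round(1))
q2=(unproj(c,[(314.5,157.5)],s['position'][2]+.040)-s['position'])@R*1000
print('screw',q2, 'centre tool z',q2[0,2]-60.7)
```

```text
0.04965670225409816 [[-24.9 -40.   67.8]
 [ 24.8 -40.1  67.9]]
screw [[  0.12949018 -40.03705568  57.78275395]] centre tool z -2.9172460529362354
```

>>> send_rows(series="0 0 0 -25 -3 -2 0; 0 0 0 -60 -3 -4 0; 0 0 0 -100 -3 -7 0; 0 0 0 -140 -3 -10 0; 0 0 0 -180 -3 -13 0; 0 0.01 0 -220 -3 -15 0; 0 0.018 0 -260 -3 -18 0; 0 0.018 0 -300 -3 -20 0; 0 0.018 0 -335 -3 -21 0; 0 0.018 0 -365 -3 -22 0; 0 0.018 0 -386 -3 -23 0; 0 0.018 0 -386 -3 -23 0; 0 0.018 0 -386 -3 -23 0; 0 0.018 0 -386 -3 -23 0")

```text
clock: 27.52
position: [0.4561, -0.0398, 0.0926]
tool_rot: [-1.57, -0.001, 1.449]
force: [0.1, 0.9, -5.2]
grip_width: 0.0491
```

Run:
```python
from h import *
im,c=shot('z_w');s=monitor.observe();print(s['position'],s['tool_rot'],s['qpos'].round(2),s['force'],s['grip_width'])
R=rot(s['tool_rot']);b=s['position']+R@[0,0,-.0025];print('block c',b)
rel([.4562,-.0410,.092],np.radians(83))
im,_=shot('z_s','side')
cv2.imwrite('pics/z_sz.png',cv2.resize(im[120:260,300:420,::-1],None,fx=4,fy=4,interpolation=cv2.INTER_CUBIC))
```

```text
[ 0.45620786 -0.03939535  0.09273659] [-1.57024251e+00 -6.85099380e-04  1.45018513e+00] [ 0.78  0.73 -1.13  2.1   0.87  0.9   0.58] [-0.31514293  0.93055858 -4.43248509] 0.04936521302870674
block c [ 0.4586897  -0.03969615  0.0927352 ]
-0.001 0.002 0.001 -1.6 0.7 -0.2 rows>=0.0 | [ 0.4562 -0.0394  0.0927] [-1.5702e+00 -7.0000e-04  1.4502e+00] 27.5667
```

View pics/z_w.png

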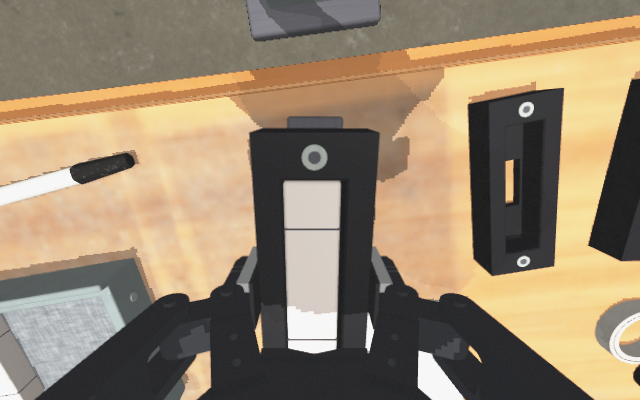

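View pics/z_sz.png

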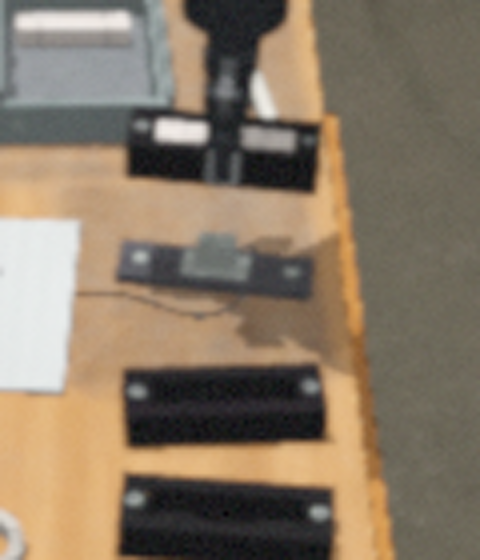

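>>> send_rows(series="0 0 0 -1 25 0 0; 0 0 0 -1 45 0 0; 0 0 0 -1 60 0 0; 0 0 0 -1 70 0 0; 0 0 0 -1 75 0 0; 0 0 0 -1 79 0 0; 0 0 0 -1 79 0 0")

```text
clock: 28.2
position: [0.4562, -0.0408, 0.0138]
tool_rot: [-1.57, -0.0, 1.45]
force: [-1.9, -0.0, -2.8]
grip_width: 0.0492
```

Run:
```python
from h import *
im,c=shot('aa_w');s=monitor.observe();print(s['position'],s['tool_rot'],s['force'],s['moment'],s['grip_width'])
```

```text
[ 0.45636497 -0.04090892  0.0141956 ] [-1.57085068e+00 -1.53982360e-04  1.44972501e+00] [ 0.18642042  0.02713047 -2.70230321] [0.05650999 0.11616693 0.01885709] 0.04888806756986631
```

View pics/aa_w.png

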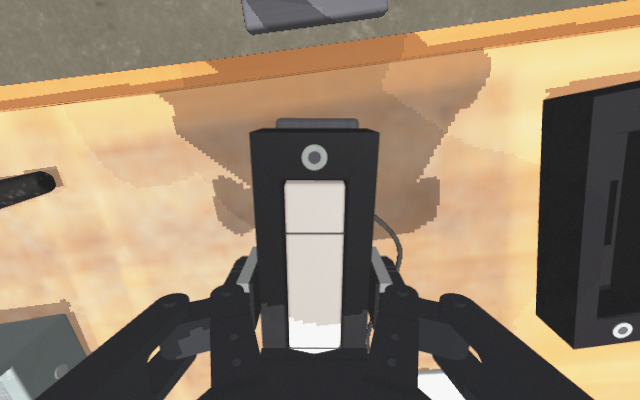

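Bar weight is on the blade, block going down cleanly.

>>> send_rows(series="0 0 0 0 4 0 0; 0 0 0 0 7 0 0; 0 0 0 0 9.5 0 0; 0 0 0 0 11.5 0 0; 0 0 0 0 12.5 0 0; 0 0 0 0 12.5 0 0")

```text
clock: 28.75
position: [0.4562, -0.0414, 0.0014]
tool_rot: [-1.571, -0.0, 1.449]
force: [-0.4, -0.3, -2.9]
grip_width: 0.0489
```

Run:
```python
from h import *
s=monitor.observe();print(s['position'],s['force'],s['grip_width'])
```

```text
[ 0.45623118 -0.04136073  0.00135816] [-0.4064433  -0.29977748 -2.85617145] 0.048941229450916945
```

>>> send_rows(series="0 0 0 0 0.8 0 0; 0 0 0 0 1.5 0 0; 0 0 0 0 1.5 0 0")

```text
clock: 29.0
position: [0.4563, -0.0414, -0.0]
tool_rot: [-1.571, -0.0, 1.449]
force: [0.2, 0.4, -2.5]
grip_width: 0.0489
```

Run:
```python
from h import *
s=monitor.observe();print(s['position'],s['force'],s['grip_width'])
```

```text
[ 4.56253571e-01 -4.13884944e-02 -4.95543579e-05] [ 0.20306658  0.42996552 -2.52675007] 0.048872984589475324
```

>>> send_rows(series="0 0 0 0 0.6 0 0; 0 0 0 0 1.2 0 0; 0 0 0 0 1.2 0 0")

```text
clock: 29.25
position: [0.4563, -0.0414, -0.0003]
tool_rot: [-1.572, 0.001, 1.449]
force: [-9.2, -3.3, 29.9]
grip_width: 0.0494
```

Run:
```python
from h import *
s=monitor.observe();print(s['position'],s['force'],s['grip_width'])
im,c=shot('ab_w')
im,_=shot('ab_s','side')
cv2.imwrite('pics/ab_sz.png',cv2.resize(im[120:260,300:420,::-1],None,fx=4,fy=4,interpolation=cv2.INTER_CUBIC))
```

```text
[ 4.56324206e-01 -4.13839987e-02 -2.77481367e-04] [-9.24417914 -3.30326046 29.91543833] 0.049448329718903734
```

View pics/ab_sz.png

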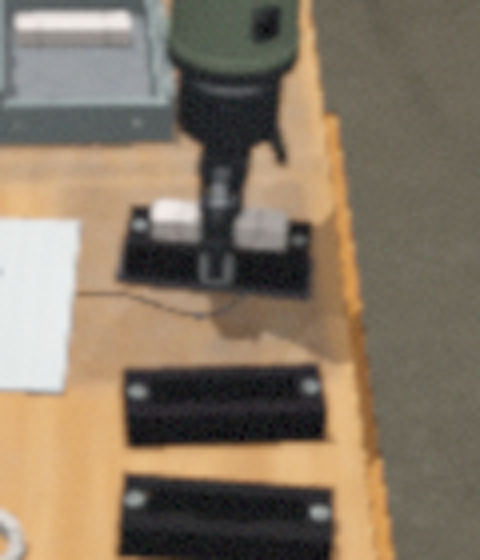

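>>> send_rows(series="0 0 0 0 -0.8 0 0; 0 0 0 0 -0.8 0 1; 0 0 0 0 -0.8 0 1; 0 0 0 0 -0.8 0 1; 0 0 0 0 -0.8 0 1; 0 0 0 0 -10 0 1; 0 0 0 0 -30 0 1; 0 0 0 0 -48 -2 1; 0 0 0 0 -48 -2 0.5; 0 0 0 0 -48 -2 0.5; 0 0 0 0 -48 -2 0.5; 0 0 0 0 -48 -2 0.5", force=28)

```text
clock: 30.35
position: [0.4579, -0.0417, 0.0464]
tool_rot: [-1.57, 0.0, 1.449]
force: [0.0, 0.3, -0.1]
grip_width: 0.0431
```

Run:
```python
from h import *
im,c=shot('ac_w');s=monitor.observe();print(s['position'],s['tool_rot'],s['force'],s['moment'],s['grip_width'])
```

```text
[ 0.45784103 -0.04156756  0.04633079] [-1.56986949e+00 -9.86651629e-05  1.44911585e+00] [-0.66335308  0.65235321 -0.09749235] [ 0.04129051 -0.02078188  0.02742645] 0.04265145923684503
```

View pics/ac_w.png

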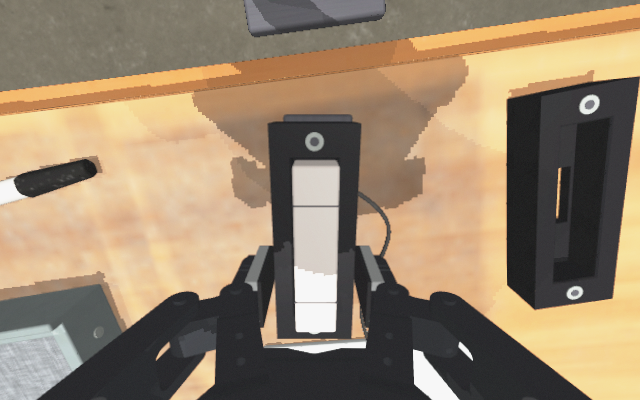

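Same picture as before: bar (293–339) centred between the pads, proud of the block. Down 18.5 mm, close at 28 N, lift.

>>> send_rows(series="0 0 0 0 8 0 0.5; 0 0 0 0 14 0 0.5; 0 0 0 0 18.5 0 0.5; 0 0 0 0 18.5 0 0.5; 0 0 0 0 18.5 0 0.4; 0 0 0 0 18.5 0 0.3; 0 0 0 0 18.5 0 0; 0 0 0 0 18.5 0 0; 0 0 0 0 18.5 0 0; 0 0 0 0 18.5 0 0; 0 0 0 0 18.5 0 0", force=28)

```text
clock: 31.32
position: [0.4583, -0.0416, 0.0284]
tool_rot: [-1.571, -0.0, 1.449]
force: [-0.8, 0.9, 3.2]
grip_width: 0.0236
```

Run:
```python
from h import *
s=monitor.observe();print(s['position'],s['tool_rot'],s['force'],s['grip_width'])
C=np.array([.5745,-.3093]);a=np.radians(3.15);Rc=np.array([[np.cos(a),-np.sin(a)],[np.sin(a),np.cos(a)]])
print(C+Rc@[0,.05])
rel([*(C+Rc@[0,.05]),.19],np.radians(90+3.15))
```

```text
[ 0.45832196 -0.04160075  0.02842465] [-1.57101103e+00 -4.19339381e-05  1.44890045e+00] [-0.84128994  0.88680858  3.24601426] 0.02357506105876874
[ 0.57175249 -0.25937555]
0.000 -0.177 0.000 -202.4 -161.6 -139.1 rows>=7.0 | [ 0.4583 -0.0416  0.0284] [-1.571  -0.      1.4489] 31.3167
```

>>> send_rows(series="0 0 0 0 -5 0 0; 0 0 0 0 -18 0 0; 0 0 0 0 -45 0 0; 0 0 0 0 -80 0 0; 0 -0.03 0 -20 -110 -14 0; 0 -0.06 0 -50 -135 -34 0; 0 -0.1 0 -82 -150 -56 0; 0 -0.13 0 -114 -160 -78 0; 0 -0.16 0 -146 -161 -100 0; 0 -0.177 0 -178 -161 -122 0; 0 -0.177 0 -202 -161 -139 0; 0 -0.177 0 -202 -161 -139 0; 0 -0.177 0 -202 -161 -139 0; 0 -0.177 0 -202 -161 -139 0")

```text
clock: 32.48
position: [0.5714, -0.2582, 0.1894]
tool_rot: [-1.571, -0.001, 1.627]
force: [-0.9, 0.0, -1.6]
grip_width: 0.0232
```

Run:
```python
from h import *
im,c=shot('ad_w');s=monitor.observe();print(s['position'],s['tool_rot'],s['qpos'].round(2),s['force'],s['moment'],s['grip_width'])
```

```text
[ 0.5713501  -0.25794666  0.1895443 ] [-1.57063602e+00 -2.96278545e-04  1.62742536e+00] [ 1.03  0.83 -1.19  1.59  0.8   1.28  1.34] [-0.35767796  0.75925555 -1.36477917] [-0.01005099  0.02180147 -0.04373626] 0.0235017797608537
```

View pics/ad_w.png

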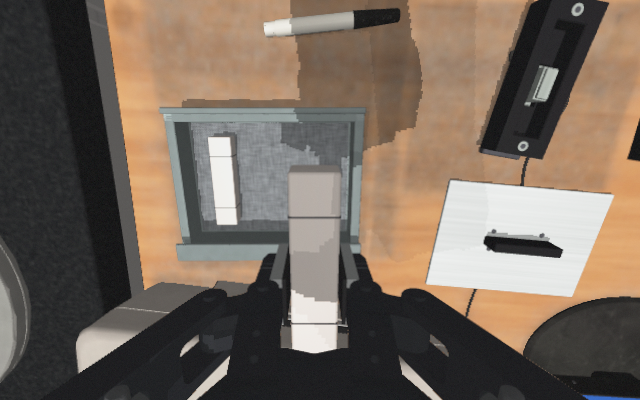

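>>> send_rows(series="0 0 0 -0.5 35 0 0; 0 0 0 -0.5 70 0 0; 0 0 0 -0.5 105 0 0; 0 0 0 -0.5 135 0 0; 0 0 0 -0.5 158 0 0; 0 0 0 -0.5 174 0 0; 0 0 0 -0.5 184 0 0; 0 0 0 -0.5 189 0 0; 0 0 0 -0.5 191 0 0; 0 0 0 -0.5 191 0 0")

```text
clock: 33.37
position: [0.5721, -0.2595, -0.0009]
tool_rot: [-1.572, 0.0, 1.626]
force: [0.3, -0.0, -1.7]
grip_width: 0.0234
```

Run:
```python
from h import *
im,c=shot('ae_w');s=monitor.observe();print(s['position'],s['tool_rot'],s['force'],s['grip_width'])
```

```text
[ 0.57223103 -0.2596182  -0.00064243] [-1.57194964e+00  4.74209262e-04  1.62589822e+00] [ 0.15348426 -0.74324774 -2.25944125] 0.023553905864710616
```

View pics/ae_w.png

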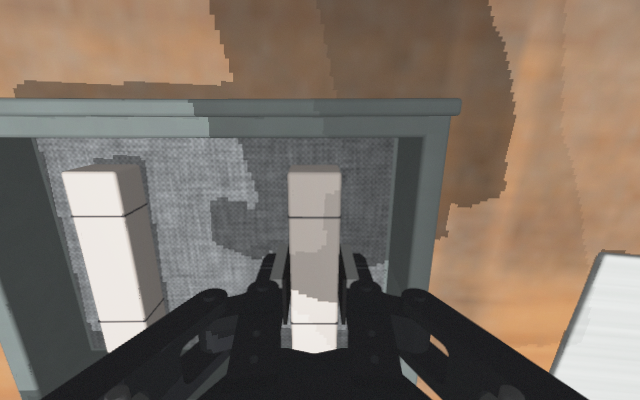

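>>> send_rows(series="0 0 0 0 1 0 0; 0 0 0 0 2 0 0; 0 0 0 0 2.6 0 0; 0 0 0 0 3 0 0; 0 0 0 0 3 0 0")

```text
clock: 33.83
position: [0.572, -0.2597, -0.0035]
tool_rot: [-1.571, 0.001, 1.626]
force: [-5.9, 0.5, 14.5]
grip_width: 0.0234
```

Run:
```python
from h import *
s=monitor.observe();print(s['position'],s['force'],s['grip_width'])
```

```text
[ 0.57198233 -0.25973667 -0.00352008] [-5.89933973  0.51737695 14.52507367] 0.023434696995232106
```

Bar on the floor (14 N). Release, rise.

>>> send_rows(series="0 0 0 0 -0.3 0 0.42; 0 0 0 0 -0.3 0 0.42; 0 0 0 0 -0.3 0 0.42; 0 0 0 0 -5 0 0.42; 0 0 0 0 -15 0 0.42; 0 0 0 0 -35 0 0.42; 0 0 0 0 -65 0 0.42; 0 0 0 0 -100 0 0.42; 0 0 0 0 -140 0 0.42; 0 0 0 0 -180 0 0.7; 0 0 0 0 -200 0 1; 0 0 0 0 -200 0 1; 0 0 0 0 -200 0 1")

```text
clock: 34.92
position: [0.572, -0.2596, 0.1971]
tool_rot: [-1.573, 0.001, 1.626]
force: [0.1, -0.1, -0.3]
grip_width: 0.0818
```

Run:
```python
from h import *
im,c=shot('af_w');s=monitor.observe();print(s['position'],s['tool_rot'],s['force'],s['grip_width'])
for u,r in bars(im,c,.026,(150,60,400,280),150): print(u,rectinfo(r))
rel([.4575,-.0415,.085],np.radians(83))
```

```text
[ 0.57155037 -0.25958022  0.19586272] [-1.57105004e+00  7.13697173e-04  1.62602657e+00] [-0.46401467  0.68917253 -0.0733393 ] 0.08532537302807179
[284. 245.] c=(656.8,-292.4) size=24.1x12.1 ang=-86.8
[328. 247.] c=(655.2,-240.0) size=80.3x17.5 ang=-86.7
[355. 224.] c=(622.6,-208.7) size=18.1x7.1 ang=5.4
[357. 175.] c=(563.3,-211.7) size=29.8x7.9 ang=5.6
[313. 178.] c=(571.6,-264.0) size=97.7x31.3 ang=2.9
[224. 176.] c=(577.5,-363.9) size=99.8x31.6 ang=3.3
[258. 116.] c=(505.9,-325.0) size=89.4x5.1 ang=-86.7
[181. 163.] c=(571.9,-402.7) size=140.5x26.2 ang=5.0
0.000 0.177 -0.001 224.1 110.7 101.9 rows>=6.5 | [ 0.5716 -0.2596  0.1959] [-1.5711e+00  7.0000e-04  1.6260e+00] 34.9667
```

View pics/af_w.png

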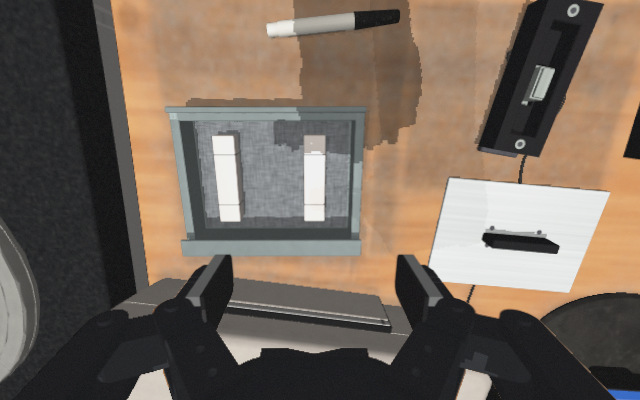

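Both bars in the case at (224,176) and (313,178), flat and parallel. Back for the empty block.

>>> send_rows(series="0 0.03 0 30 0 13 1; 0 0.07 0 65 5 30 1; 0 0.1 0 100 15 46 1; 0 0.13 0 135 35 62 1; 0 0.16 0 170 60 78 1; 0 0.177 0 200 85 91 1; 0 0.177 0 224 105 102 1; 0 0.177 0 224 120 102 1; 0 0.177 0 224 120 102 1; 0 0.177 0 224 120 102 1", force=40)

```text
clock: 35.8
position: [0.4571, -0.0414, 0.075]
tool_rot: [-1.569, -0.0, 1.45]
force: [-0.6, -0.4, -0.1]
grip_width: 0.0852
```

Run:
```python
from h import *
im,c=shot('ag_w');s=monitor.observe();print(s['position'],s['tool_rot'],s['force'],s['grip_width'])
rel([.4575,-.0415,0],np.radians(83))
```

```text
[ 0.45778099 -0.04178571  0.07557533] [-1.57036800e+00 -2.97539998e-04  1.44845277e+00] [-0.03783293  0.2322389  -0.15718782] 0.0855604529758596
-0.000 -0.000 0.000 0.2 75.6 0.3 rows>=1.8 | [ 0.4578 -0.0418  0.0756] [-1.5704e+00 -3.0000e-04  1.4485e+00] 35.85
```

View pics/ag_w.png

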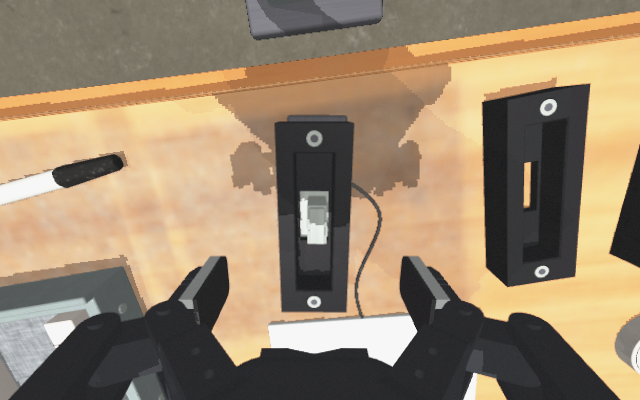

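>>> send_rows(series="0 0 0 0 20 0 1; 0 0 0 0 40 0 1; 0 0 0 0 55 0 1; 0 0 0 0 66 0 1; 0 0 0 0 73 0 1; 0 0 0 0 75 0 1; 0 0 0 0 75 0 0; 0 0 0 0 75 0 0; 0 0 0 0 75 0 0; 0 0 0 0 75 0 0; 0 0 0 0 74.5 0 0; 0 0 0 0 73 0 0; 0 0 0 0 70 0 0; 0 0 0 0 65 0 0; 0 0 0 0 55 0 0; 0 0 0 0 35 0 0; 0 0 0 0 10 0 0; 0 0 0 0 0 0 0; 0 0 0 0 0 0 0", force=40)

```text
clock: 37.43
position: [0.4585, -0.0417, 0.0772]
tool_rot: [-1.574, 0.0, 1.449]
force: [0.3, -0.9, -3.0]
grip_width: 0.0493
```

Run:
```python
from h import *
im,c=shot('ah_w');s=monitor.observe();print(s['position'],s['tool_rot'],s['force'],s['grip_width'])
rel([.472,.345,.076],np.radians(84))
```

```text
[ 0.45791889 -0.04192886  0.0758078 ] [-1.57248063e+00  5.39535067e-04  1.44824765e+00] [-0.73459547 -0.1865682  -2.77997516] 0.04918163504795111
0.002 -0.018 -0.001 385.7 -0.5 33.3 rows>=9.3 | [ 0.4579 -0.0419  0.0758] [-1.5725e+00  5.0000e-04  1.4482e+00] 37.4833
```

View pics/ah_w.png

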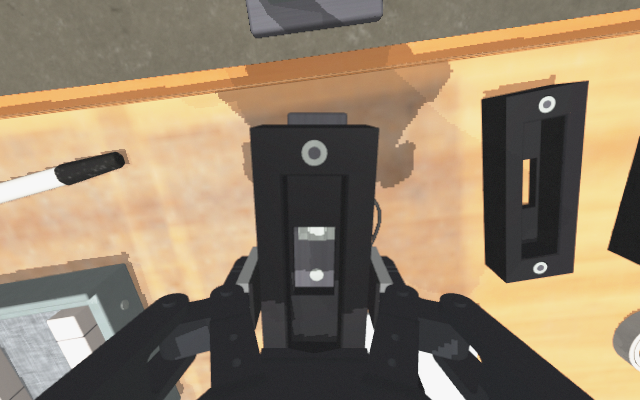

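>>> send_rows(series="0 0 0 25 -5 2 0; 0 0 0 60 -5 5 0; 0 0 0 100 -5 8 0; 0 0 0 140 -5 12 0; 0 0 0 180 -5 15 0; 0 0 0 220 -5 19 0; 0 -0.01 0 260 -5 22 0; 0 -0.018 0 300 -5 26 0; 0 -0.018 0 335 -5 29 0; 0 -0.018 0 365 -5 32 0; 0 -0.018 0 386 -5 33 0; 0 -0.018 0 386 -5 33 0; 0 -0.018 0 386 -5 33 0")

```text
clock: 38.57
position: [0.4707, 0.3465, 0.0787]
tool_rot: [-1.57, 0.001, 1.469]
force: [0.5, -1.1, -1.9]
grip_width: 0.0494
```

Run:
```python
from h import *
im,c=shot('ai_w');s=monitor.observe();print(s['position'],s['tool_rot'],s['force'],s['grip_width'])
```

```text
[0.47105903 0.34525479 0.07881663] [-1.56975603  0.00160223  1.46765753] [ 0.24168463 -0.67267523 -2.60401895] 0.049128182342754026
```

View pics/ai_w.png

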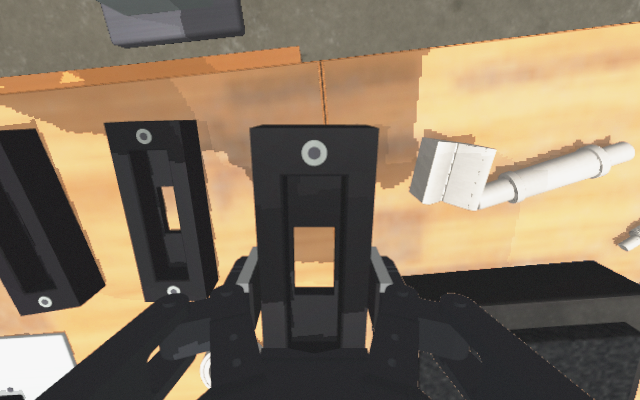

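Spot is free. Lower to the desk (touchdown expected near TCP −10 mm).

>>> send_rows(series="0 0 0 0 30 0 0; 0 0 0 0 55 0 0; 0 0 0 0 70 0 0; 0 0 0 0 80 0 0; 0 0 0 0 85 0 0; 0 0 0 0 87.5 0 0; 0 0 0 0 87.5 0 0")

```text
clock: 39.2
position: [0.4718, 0.3457, -0.0069]
tool_rot: [-1.571, -0.0, 1.467]
force: [0.6, 0.1, -2.5]
grip_width: 0.0491
```

Run:
```python
from h import *
s=monitor.observe();print(s['position'],s['force'],s['grip_width'])
```

```text
[ 0.47181623  0.34570796 -0.0069259 ] [ 0.5676556   0.06638152 -2.54168937] 0.04913179136592235
```

>>> send_rows(series="0 0 0 0 1 0 0; 0 0 0 0 2 0 0; 0 0 0 0 2.5 0 0; 0 0 0 0 2.5 0 0")

```text
clock: 39.53
position: [0.472, 0.3459, -0.0088]
tool_rot: [-1.572, -0.0, 1.467]
force: [-0.4, -2.4, 5.9]
grip_width: 0.0493
```

Run:
```python
from h import *
s=monitor.observe();print(s['position'],s['force'],s['grip_width'])
```

```text
[ 0.47204855  0.34587391 -0.00882633] [-0.38253334 -2.38323609  5.85572033] 0.049316154047984624
```

Down on the desk. Release, rise, and turn towards the cover.

>>> send_rows(series="0 0 0 0 -0.3 0 1; 0 0 0 0 -0.3 0 1; 0 0 0 0 -0.3 0 1; 0 0 0 0 -0.3 0 1; 0 0 0 0 -10 0 1; 0 0 0 0 -30 0 1; 0 0 0 0 -60 0 1; 0 0 0 0 -95 0 1; 0 0 0 0 -130 0 1; 0 0 0 0 -165 0 1; 0 0.1 0 -30 -200 0 1; 0 0.2 0 -65 -225 0 1; 0 0.3 0 -100 -240 0 1; 0 0.4 0 -135 -240 0 1; 0 0.5 0 -170 -240 0 1; 0 0.6 0 -205 -240 0 1; 0 0.7 0 -240 -240 -10 1; 0 0.8 0 -270 -240 -20 1; 0 0.9 0 -290 -240 -30 1; 0 1 0 -300 -240 -40 1")

```text
clock: 41.2
position: [0.4803, 0.0399, 0.2308]
tool_rot: [-1.572, 0.001, 0.459]
force: [0.4, -0.4, -0.2]
grip_width: 0.0856
```

Run:
```python
from h import *
s=monitor.observe();print(s['position'],s['tool_rot'],s['qpos'].round(2),s['force'])
rel([.58,.03,.25],0.)
c=pickle.load(open('af_w.pkl','rb'))
a=unproj(c,[(449,178),(608,191),(575,292),(430,266)],.005);print(a.round(4));print(np.linalg.norm(a[0]-a[1]),np.linalg.norm(a[1]-a[2]),np.linalg.norm(a[2]-a[3]),a.mean(0))
```

```text
[0.48028334 0.03994338 0.23082857] [-1.57213259e+00  5.39635732e-04  4.59145136e-01] [ 0.6   0.45 -1.06  1.91  0.45  1.04 -0.19] [ 0.35383409 -0.4190241  -0.15354913]
0.001 0.459 -0.000 85.0 -19.1 -53.1 rows>=3.7 | [0.4803 0.0399 0.2308] [-1.5721e+00  5.0000e-04  4.5910e-01] 41.2
[[ 0.565  -0.0982  0.005 ]
 [ 0.5705  0.0938  0.005 ]
 [ 0.7113  0.0996  0.005 ]
 [ 0.6844 -0.1003  0.005 ]]
0.19209215624964263 0.14094878723032525 0.2017098915642978 [ 0.6327963  -0.00124112  0.005     ]
```

>>> send_rows(series="0 0.1 0 20 -5 -12 1; 0 0.2 0 40 -10 -25 1; 0 0.3 0 65 -15 -40 1; 0 0.4 0 85 -20 -53 1; 0 0.46 0 85 -20 -53 1; 0 0.46 0 85 -20 -53 1; 0 0.46 0 85 -20 -53 1")

```text
clock: 41.78
position: [0.5795, 0.0347, 0.2506]
tool_rot: [-1.571, 0.0, 0.01]
force: [-0.8, 1.0, 0.9]
grip_width: 0.0854
```

Run:
```python
from h import *
im,c=shot('aj_w');s=monitor.observe();print(s['position'],s['tool_rot'],s['qpos'].round(2),s['force'])
```

```text
[0.57939396 0.03448044 0.25059692] [-1.57088901e+00  1.75849077e-04  1.04597186e-02] [ 0.44  0.54 -0.89  1.65  0.45  1.16 -0.55] [-0.23599736 -0.05181721  0.30136379]
```

View pics/aj_w.png

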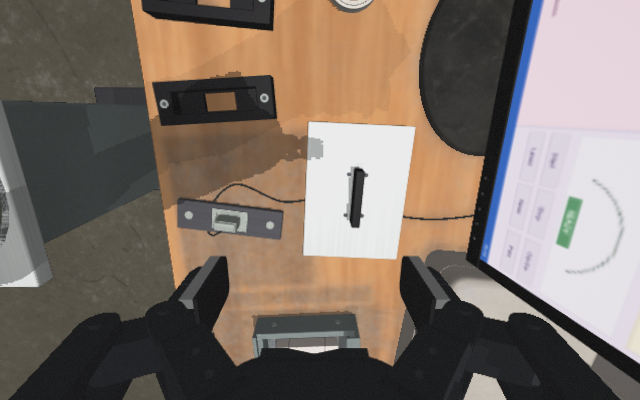

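Run:
```python
from h import *
im,c=shot('aj_s','side')
cv2.imwrite('pics/aj_sz.png',cv2.resize(im[50:290,150:400,::-1],None,fx=3,fy=2.5,interpolation=cv2.INTER_CUBIC))
cw=pickle.load(open('aj_w.pkl','rb'))
for z in(.05,.1,.15,.2):print(z,unproj(cw,[(472,263),(525,20)],z).round(3).tolist())
P=unproj(cw,[(308,121),(415,126),(396,260),(303,255)],.005);print(P.round(4),P.mean(0),[np.linalg.norm(P[i]-P[i-1]).round(4) for i in range(4)])
```

```text
0.05 [[0.795, -0.084, 0.05], [0.8, 0.202, 0.05]]
0.1 [[0.764, -0.057, 0.1], [0.769, 0.189, 0.1]]
0.15 [[0.734, -0.03, 0.15], [0.738, 0.177, 0.15]]
0.2 [[0.704, -0.002, 0.2], [0.707, 0.164, 0.2]]
[[ 0.5714  0.0972  0.005 ]
 [ 0.7126  0.0922  0.005 ]
 [ 0.7063 -0.1053  0.005 ]
 [ 0.5648 -0.0985  0.005 ]] [ 0.63879255 -0.00362348  0.005     ] [np.float64(0.1958), np.float64(0.1413), np.float64(0.1975), np.float64(0.1416)]
```

View pics/aj_sz.png

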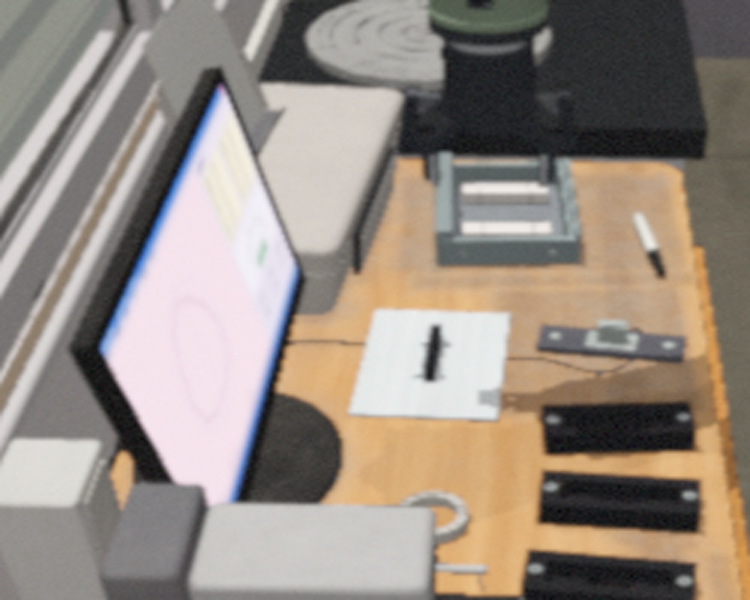

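Run:
```python
from h import *
cs=cams.get_calibration('side');cw=pickle.load(open('aj_w.pkl','rb'))
def ray(c,uv):
    p=unproj(c,uv,0.)[0];d=p-c['origin'];return c['origin'],d/np.linalg.norm(d)
def tri(u1,u2):
    o1,d1=ray(cw,u1);o2,d2=ray(cs,u2)
    A=np.stack([d1,-d2],1);t=np.linalg.lstsq(A,o2-o1,rcond=None)[0]
    return o1+d1*t[0],o2+d2*t[1]
print(tri((472,263),(249.3,158.8)))
# printer near corner: side zoom (330,310)?,(355,265)
print(unproj(cs,[(150+322/3,50+312/2.5),(150+355/3,50+270/2.5)],0.0))
# rib: wrist top, zoom
im=cv2.imread('pics/aj_w.png');cv2.imwrite('pics/aj_z.png',cv2.resize(im[110:270,290:430],None,fx=4,fy=3.75,interpolation=cv2.INTER_CUBIC))
```

```text
(array([ 0.77081405, -0.06267334,  0.08949266]), array([ 0.77090286, -0.06270874,  0.08956558]))
[[ 0.75840672 -0.10045773  0.        ]
 [ 0.73302887 -0.19188298  0.        ]]
```

View pics/aj_z.png

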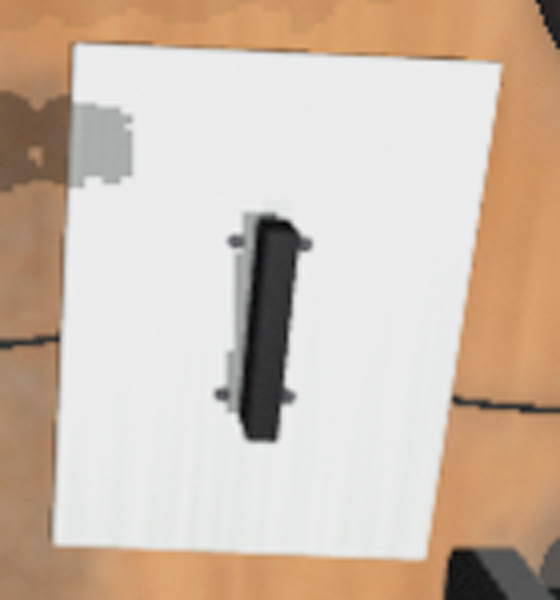

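Run:
```python
from h import *
cw=pickle.load(open('aj_w.pkl','rb'))
print(unproj(cw,[(290+279/4,110+224/3.75),(290+262/4,110+437/3.75)],.03), unproj(cw,[(357.75,198)],.03))
rel([.638,-.003,.06],-.034)
```

```text
[[ 0.63927258  0.0379047   0.03      ]
 [ 0.63798187 -0.04125544  0.03      ]] [[ 6.38812356e-01 -2.91822663e-04  3.00000000e-02]]
0.000 0.044 -0.000 58.2 190.6 -37.8 rows>=4.9 | [0.5794 0.0343 0.2506] [-1.571e+00  1.000e-04  9.900e-03] 41.8833
```

Rib centre ≈(0.6386, −0.002), length 79 mm as it should be; cover turned −1.9°. Go over it with half-open jaws.

>>> send_rows(series="0 0.01 0 15 30 -10 0.7; 0 0.02 0 30 65 -20 0.5; 0 0.03 0 45 100 -30 0.5; 0 0.044 0 58 130 -37 0.5; 0 0.044 0 58.5 160 -37 0.5; 0 0.044 0 58.5 185 -37 0.5; 0 0.044 0 58.5 190 -37 0.5; 0 0.044 0 58.5 190 -37 0.5")

```text
clock: 42.55
position: [0.6378, -0.0024, 0.0594]
tool_rot: [-1.57, 0.002, -0.036]
force: [0.6, -0.3, 0.8]
grip_width: 0.0425
```

Run:
```python
from h import *
im,c=shot('ak_w');s=monitor.observe();print(s['position'],s['tool_rot'],s['qpos'].round(2),s['force'],s['grip_width'])
```

```text
[ 0.63872552 -0.00225634  0.06107311] [-1.57032839e+00  1.66148695e-04 -3.60107174e-02] [ 0.37  0.84 -0.72  1.65  0.66  0.92 -0.64] [ 0.2711455  -0.35771635  0.3064295 ] 0.0428379479012533
```

View pics/ak_w.png

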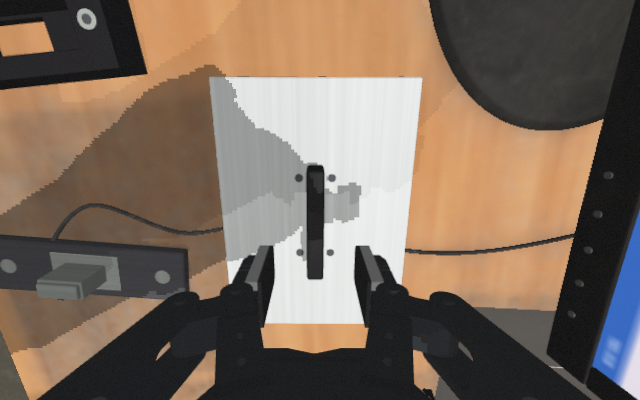

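>>> send_rows(series="0 0 0 0 20 0 0.5; 0 0 0 0 38 0 0.5; 0 0 0 0 52 0 0.5; 0 0 0 0 62 0 0.5; 0 0 0 0 67 0 0.5; 0 0 0 0 69 0 0.5; 0 0 0 0 69 0 0.5")

```text
clock: 43.18
position: [0.6391, -0.0024, -0.0083]
tool_rot: [-1.571, -0.0, -0.037]
force: [-0.0, -0.2, 1.0]
grip_width: 0.0428
```

Run:
```python
from h import *
im,c=shot('al_w');s=monitor.observe();print(s['position'],s['tool_rot'],s['force'],s['grip_width'])
im,_=shot('al_s','side')
cv2.imwrite('pics/al_sz.png',cv2.resize(im[130:250,240:360,::-1],None,fx=5,fy=5,interpolation=cv2.INTER_CUBIC))
```

```text
[ 0.63927873 -0.00238143 -0.00798811] [-1.57063501e+00 -8.08011067e-04 -3.69858895e-02] [-0.19629882 -0.26713751 -0.52682541] 0.04283109898760985
```

View pics/al_w.png

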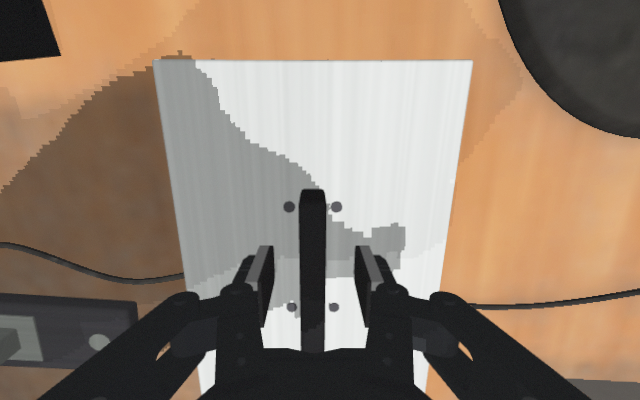

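View pics/al_sz.png

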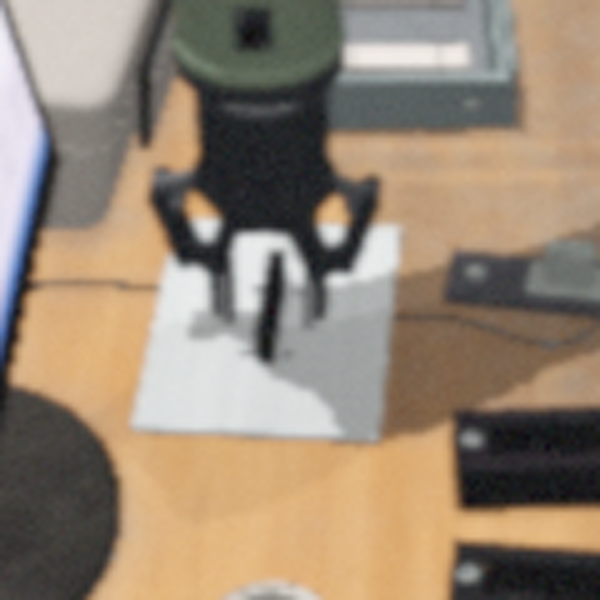

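Rib (300–326) sits between the jaws (272/358). Pinch firmly.

>>> send_rows(series="0 0 0 0 0 0 0.3; 0 0 0 0 0 0 0; 0 0 0 0 0 0 0; 0 0 0 0 0 0 0; 0 0 0 0 0 0 0; 0 0 0 0 0 0 0; 0 0 0 0 -1 0 0; 0 0 0 0 -1 0 0", force=90)

```text
clock: 43.95
position: [0.6389, -0.0026, -0.0074]
tool_rot: [-1.571, -0.0, -0.037]
force: [0.2, 0.0, -3.0]
grip_width: 0.0105
```

Run:
```python
from h import *
im,c=shot('am_w');s=monitor.observe();print(s['position'],s['tool_rot'],s['force'],s['grip_width'])
```

```text
[ 0.63887651 -0.00257819 -0.00750807] [-1.57084958e+00 -1.30399554e-04 -3.70665038e-02] [-3.02303216 -0.30921638  4.80531514] 0.010004989552551557
```

View pics/am_w.png

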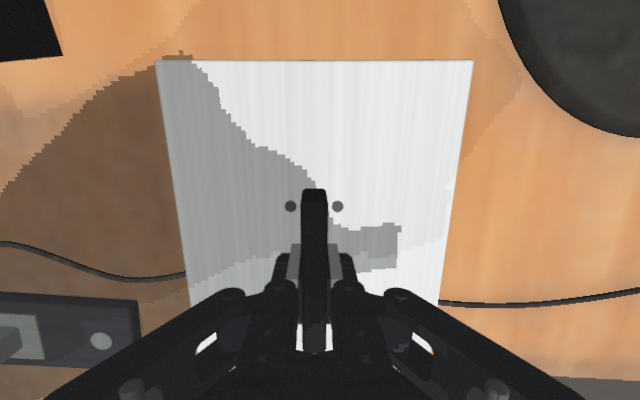

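>>> send_rows(series="0 0 0 0 -5 0 0; 0 0 0 0 -15 0 0; 0 0 0 0 -35 0 0; 0 0 0 0 -65 0 0; 0 0 0 0 -95 0 0; 0 0 0 0 -120 0 0; 0 0 0 0 -125 0 0; 0 0 0 0 -125 0 0")

```text
clock: 44.67
position: [0.6397, -0.0026, 0.1196]
tool_rot: [-1.571, -0.003, -0.037]
force: [0.0, -1.0, -3.4]
grip_width: 0.0103
```

Run:
```python
from h import *
c0=pickle.load(open('am_w.pkl','rb'))
im,c=shot('an_w');s=monitor.observe();print(s['position'],s['tool_rot'],s['force'],s['moment'],s['grip_width'])
P=unproj(c0,[(155,60),(473,60)],.005);print('ungripped edge',P,P.mean(0),np.linalg.norm(P[0]-P[1]))
q=P.mean(0)-np.array([.6389,-.0026,0]);a=-.037;print('along tool x', (q[0]*np.cos(a)+q[1]*np.sin(a))*1000,'z',(-q[0]*np.sin(a)+q[1]*np.cos(a))*1000-98)
im,_=shot('an_s','side')
cv2.imwrite('pics/an_sz.png',cv2.resize(im[70:230,220:400,::-1],None,fx=4,fy=3.75,interpolation=cv2.INTER_CUBIC))
```

```text
[ 0.63891361 -0.00276823  0.11774682] [-1.57116684e+00 -8.31286056e-04 -3.72186375e-02] [ 0.84686307 -0.36097487 -3.28277852] [-0.00893762  0.00614951 -0.05587791] 0.010039260636985799
ungripped edge [[0.57286109 0.09661347 0.005     ]
 [0.71309855 0.09151375 0.005     ]] [0.64297982 0.09406361 0.005     ] 0.1403301561897615
along tool x 0.5012916426800456 z -1.2516267281203852
```

View pics/an_w.png

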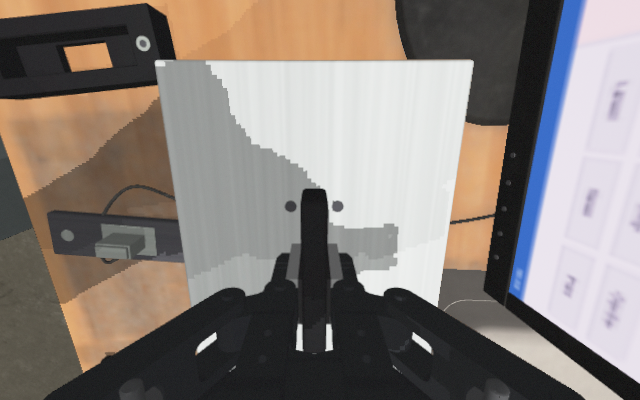

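View pics/an_sz.png

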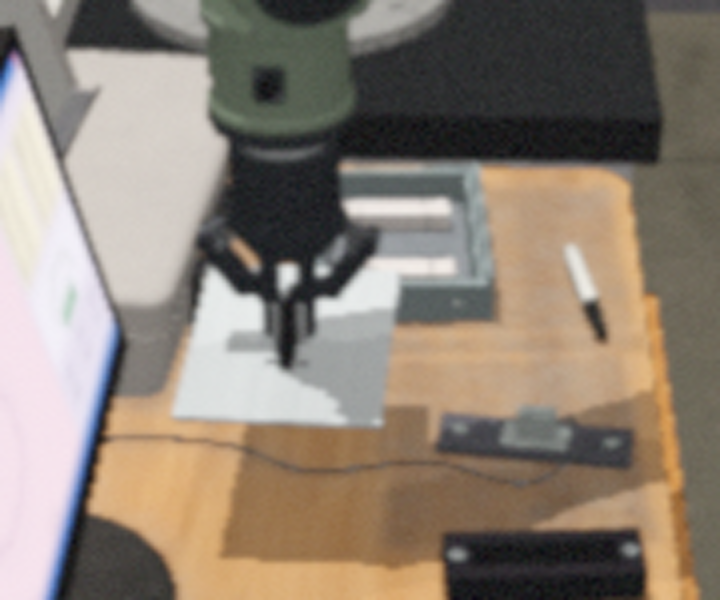

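```bash
cat >> h.py <<'E'
C=np.array([.5745,-.3093]);AL=np.radians(3.15)
def plate(xe,ze,th,dy=0,base=None):
    """mm, deg: far bottom edge at case x=xe,z=ze; tilt th -> row"""
    t=np.radians(th);Rz=Ro.from_euler('z',AL).as_matrix();Ry=Ro.from_euler('y',t).as_matrix()
    R=Rz@Ry@rot([-np.pi/2,0,0])
    O=np.array([xe-71*np.cos(t),dy,ze+71*np.sin(t)])
    p=Rz@(O+Ry@np.array([-.5,1,-8]))/1000+np.array([C[0],C[1],0])
    s=base or monitor.observe();R0=rot(s['tool_rot'])
    rv=Ro.from_matrix(R0.T@R).as_rotvec();tr=R0.T@(p-s['position'])*1000
    print((xe,ze,th),'->',rv.round(3),tr.round(1),'tcp',p.round(4))
    return R,p
def platepose():
    s=monitor.observe();R=rot(s['tool_rot'])@rot([-np.pi/2,0,0]).T
    Rz=Ro.from_euler('z',AL).as_matrix();Rp=Rz.T@R
    p=Rz.T@((s['position']-np.array([C[0],C[1],0]))*1000)
    O=p-Rp@np.array([-.5,1,-8]);E=O+Rp@np.array([71,0,0]);N=O+Rp@np.array([-71,0,0])
    print('O',O.round(1),'E',E.round(1),'N',N.round(1),'F',s['force'].round(1),'M',s['moment'].round(2),'grip',s['grip_width'].round(4),'t',s['clock'],'tilt',np.degrees(np.arctan2(-Rp[2,0],Rp[0,0])).round(2))
E
python3 - <<'E'
from h import *
s=monitor.observe()
plate(45,90,8)
platepose()
E
```

```text
(45, 90, 8) -> [-0.006 -0.092  0.139] [ -79.3   24.8 -310.1] tcp [ 0.5476 -0.3098  0.092 ]Traceback (most recent call last):
  File "<stdin>", line 4, in <module>
  File "h.py", line 63, in platepose
    print('O',O.round(1),'E',E.round(1),'N',N.round(1),'F',s['force'].round(1),'M',s['moment'].round(2),'grip',s['grip_width'].round(4),'t',s['clock'],'tilt',np.degrees(np.arctan2(-Rp[2,0],Rp[0,0])).round(2))
                                                                                                               ^^^^^^^^^^^^^^^^^^^^^
AttributeError: 'float' object has no attribute 'round'
```

>>> send_rows(series="0 0 0 -20 -5 -10 0; 0 -0.02 0.02 -35 -8 -40 0; 0 -0.03 0.04 -50 -8 -78 0; 0 -0.045 0.06 -60 -8 -117 0; 0 -0.06 0.08 -68 -5 -156 0; 0 -0.07 0.1 -74 0 -195 0; 0 -0.08 0.12 -79 5 -234 0; -0.006 -0.092 0.139 -79 10 -272 0; -0.006 -0.092 0.139 -79 15 -300 0; -0.006 -0.092 0.139 -79 20 -310 0; -0.006 -0.092 0.139 -79 20 -310 0; -0.006 -0.092 0.139 -79 20 -310 0")

```text
clock: 45.77
position: [0.5477, -0.3087, 0.0958]
tool_rot: [-1.569, 0.141, 0.055]
force: [1.0, 0.9, -3.2]
grip_width: 0.0102
```

```bash
sed -i "s/s\['grip_width'\].round(4)/round(s['grip_width'],4)/" h.py
python3 - <<'E'
from h import *
im,c=shot('ao_w');platepose();print(monitor.observe()['qpos'].round(2))
im,_=shot('ao_s','side')
cv2.imwrite('pics/ao_sz.png',cv2.resize(im[70:190,240:400,::-1],None,fx=5,fy=5,interpolation=cv2.INTER_CUBIC))
E
```

```text
O [-24.5   1.9 104.3] E [45.8  2.  94.4] N [-94.8   1.8 114.2] F [ 0.8  0.9 -3.6] M [ 0.06 -0.27  0.01] grip 0.01 t 45.8167 tilt 8.02
[ 0.83  0.84 -0.74  1.54  0.62  1.15 -0.03]
```

View pics/ao_w.png

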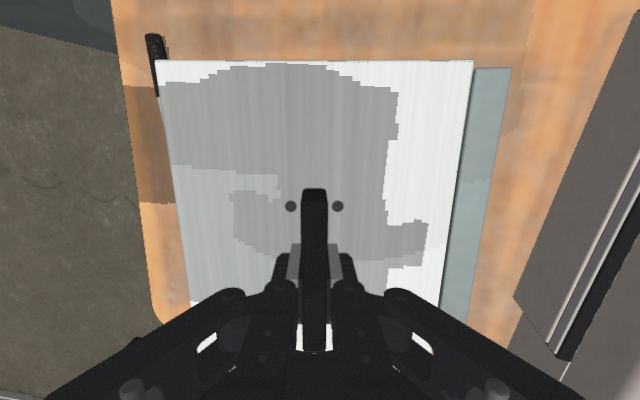

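View pics/ao_sz.png

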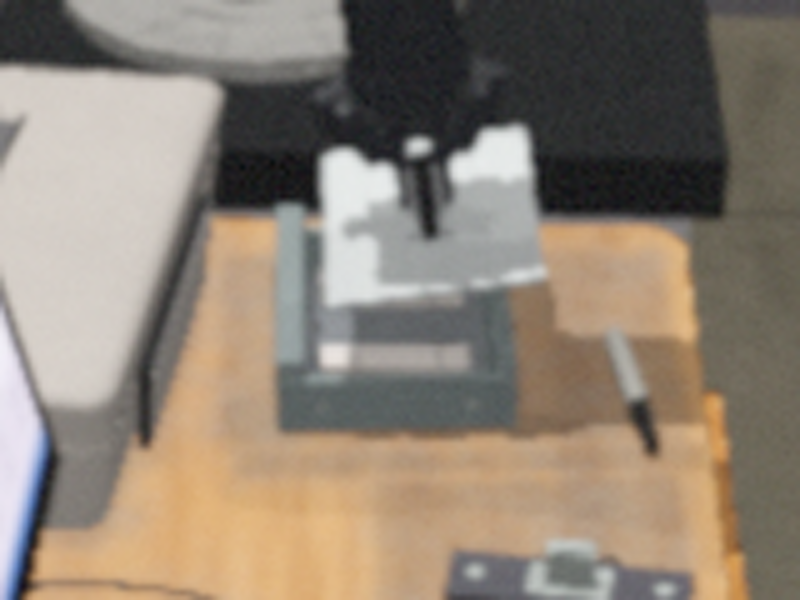

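Run:
```python
from h import *
c=pickle.load(open('ao_w.pkl','rb'))
Rz=Ro.from_euler('z',AL).as_matrix()
W=lambda p:Rz@(np.array(p)/1000.)+np.array([*C,0])
print('lip +y corners proj',proj(c,[W([80,100,56]),W([60,100,56])]).round(1))
print('plate corners proj (expected)')
s=monitor.observe();R=rot(s['tool_rot'])@rot([-np.pi/2,0,0]).T
for q in ([71,98,5],[-71,98,5]): print(proj(c,[s['position']+R@((np.array(q)-np.array([-.5,1,-8]))/1000)]).round(1))
plate(48,44,8)
```

```text
lip +y corners proj [[512.6  68.2]
 [474.1  69.2]]
plate corners proj (expected)
[[479.3  55.7]]
[[152.3  56.3]]
(48, 44, 8) -> [-0.001  0.002  0.   ] [ 8.9 50.2 -2.2] tcp [ 0.5506 -0.3096  0.046 ]
```

Run:
```python
from h import *
for _ in range(3):
    s=monitor.observe();c=cams.get_calibration('wrist');R=rot(s['tool_rot'])
    print(s['position'].round(4),s['clock'],((c['origin']-s['position'])@R*1000).round(1),np.degrees(Ro.from_matrix(R.T@rot(c['attitude'])).as_rotvec()).round(2))
    im,c=shot('ap_w')
c0=pickle.load(open('am_w.pkl','rb'));print(c0['origin'],c0['attitude'])
# plate edge estimate: solve for offset h of plate top below/above TCP such that width=142
c=cams.get_calibration('wrist')
s=monitor.observe();R=rot(s['tool_rot'])
def ray(c,uv):
    p=unproj(c,uv,-1.0)[0];d=p-c['origin'];return d/np.linalg.norm(d)
for uvs in [((155,60.5),(473,60.5))]:
    d=[(ray(c,u)@R) for u in uvs];o=(c['origin']-s['position'])@R*1000
    for y in (-20,-16,-13,-10,-8,-6): # tool y of plate top plane
        q=[o+di*((y-o[1])/di[1]) for di in d];print(y,np.linalg.norm(q[0]-q[1]).round(1),q[0].round(1),q[1].round(1))
```

```text
[ 0.5486 -0.3076  0.0969] 45.8667 [   0.4 -156.3   75.7] [-1.0742e+02 -3.0000e-02 -3.0000e-02]
[ 0.5488 -0.3077  0.0972] 45.9167 [   0.3 -156.3   75.7] [-1.0742e+02 -4.0000e-02 -3.0000e-02]
[ 0.5488 -0.308   0.0974] 45.9667 [   0.4 -156.3   75.7] [-1.0742e+02 -3.0000e-02 -3.0000e-02]
[0.64216484 0.07311122 0.14882539] [ 2.83756783e+00 -1.08624261e-04 -3.63609573e-02]
-20 133.1 [-66.2 -20.   95.4] [ 66.9 -20.   95.5]
-16 137.0 [-68.1 -16.   96. ] [ 68.8 -16.   96.1]
-13 139.9 [-69.6 -13.   96.4] [ 70.3 -13.   96.5]
-10 142.8 [-71.1 -10.   96.8] [ 71.7 -10.   96.9]
-8 144.8 [-72.1  -8.   97.1] [72.7 -8.  97.2]
-6 146.7 [-73.   -6.   97.4] [73.7 -6.  97.5]
```

```bash
sed -i 's/\[-.5,1,-8\]/[-.3,1.2,-7]/g' h.py
python3 - <<'E'
from h import *
platepose();plate(47,44,8)
E
```

```text
O [-24.3   1.2 104.4] E [46.   1.3 94.6] N [-94.7   1.1 114.2] F [-0.4  0.6 -3.7] M [ 0.06 -0.2   0.02] grip 0.0105 t 46.0167 tilt 7.95
(47, 44, 8) -> [-0.     0.002  0.001] [ 8.  49.9 -1.3] tcp [ 0.5499 -0.3095  0.047 ]
```

>>> send_rows(series="0 0 0 2 12 -1 0; 0 0 0 5 26 -1 0; 0 0 0 7 38 -1 0; 0 0 0 8 46 -1 0; 0 0 0 8 50 -1 0; 0 0 0 8 50 -1 0; 0 0 0 8 50 -1 0")

```text
clock: 46.6
position: [0.5495, -0.3102, 0.0466]
tool_rot: [-1.57, 0.139, 0.055]
force: [-0.4, 0.8, -2.8]
grip_width: 0.0105
```

Run:
```python
from h import *
im,c=shot('aq_w');platepose()
im,_=shot('aq_s','side')
cv2.imwrite('pics/aq_sz.png',cv2.resize(im[80:180,270:390,::-1],None,fx=6,fy=6,interpolation=cv2.INTER_CUBIC))
platepose();plate(60,43,8);plate(72,43,8)
```

```text
O [-23.5  -0.8  53.9] E [46.8 -0.8 44. ] N [-93.9  -0.8  63.7] F [-0.  -0.  -2.6] M [ 0.   -0.24 -0.06] grip 0.0102 t 46.65 tilt 7.94
O [-23.5  -0.9  54.1] E [46.9 -0.9 44.3] N [-93.8  -0.9  63.9] F [-0.1  0.1 -3.3] M [-0.01 -0.26 -0.02] grip 0.0105 t 46.7 tilt 7.93
(60, 43, 8) -> [-0.     0.     0.001] [13.2 -0.6  0.9] tcp [ 0.5629 -0.3087  0.046 ]
(72, 43, 8) -> [-0.     0.     0.001] [25.1 -2.3  0.9] tcp [ 0.5749 -0.3081  0.046 ]
```

View pics/aq_w.png

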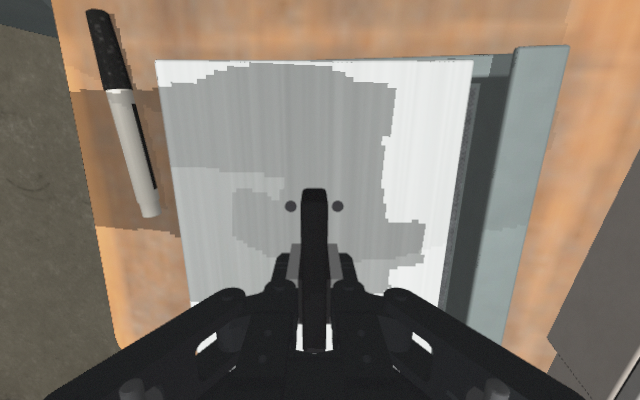

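View pics/aq_sz.png

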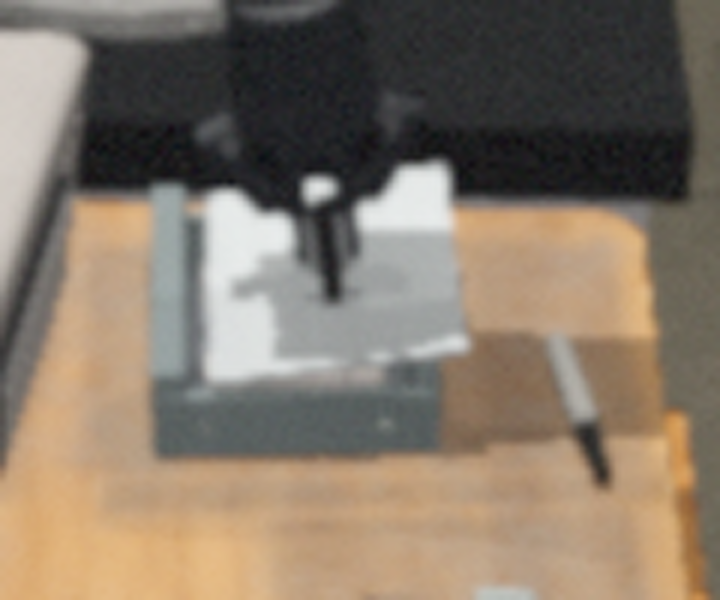

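Plate edge parallel to the lip with ~13 mm to go before it, far edge at 44 mm (rim 40, lip underside 52). Slide in.

>>> send_rows(series="0 0 0 4 0 0.9 0; 0 0 0 8 -0.2 0.9 0; 0 0 0 12 -0.5 0.9 0; 0 0 0 15 -0.9 0.9 0; 0 0 0 18 -1.3 0.9 0; 0 0 0 18 -1.3 0.9 0; 0 0 0 18 -1.3 0.9 0")

```text
clock: 47.28
position: [0.5675, -0.3083, 0.0454]
tool_rot: [-1.57, 0.139, 0.055]
force: [-0.4, -0.6, -3.8]
grip_width: 0.0103
```

Run:
```python
from h import *
im,c=shot('ar_w');platepose()
im,_=shot('ar_s','side')
cv2.imwrite('pics/ar_sz.png',cv2.resize(im[80:180,270:390,::-1],None,fx=6,fy=6,interpolation=cv2.INTER_CUBIC))
platepose();plate(72,43,8)
```

```text
O [-5.8  0.1 52.3] E [64.5  0.1 42.4] N [-76.1   0.1  62.1] F [ 0.5 -0.2 -2.5] M [ 0.06 -0.17 -0.02] grip 0.01 t 47.3333 tilt 7.98
O [-5.9  0.  52.3] E [64.4  0.  42.4] N [-76.2   0.   62.1] F [-0.2 -0.2 -2.4] M [ 0.02 -0.22 -0.01] grip 0.0103 t 47.3833 tilt 7.98
(72, 43, 8) -> [-0.  0.  0.] [ 7.5 -1.6 -0. ] tcp [ 0.5749 -0.3081  0.046 ]
```

View pics/ar_w.png

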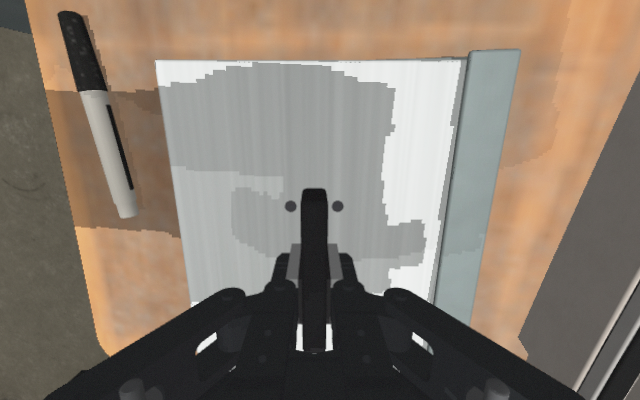

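View pics/ar_sz.png

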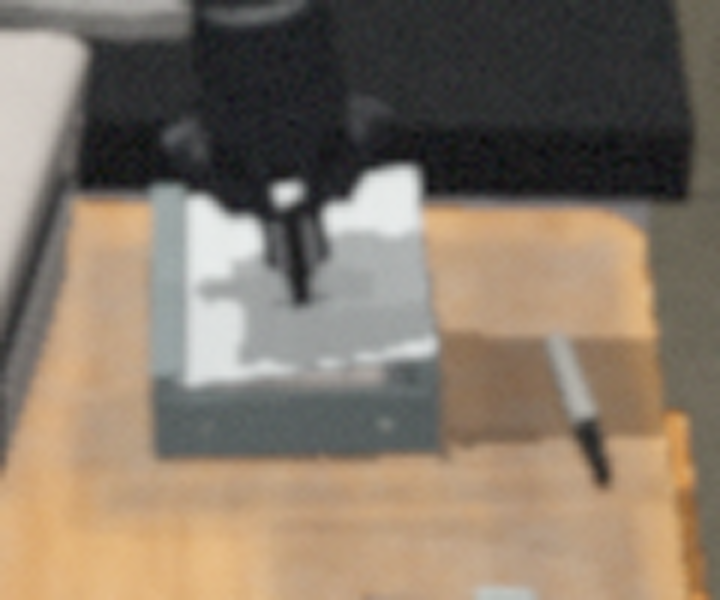

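Far edge has slid beneath the lip (lip now overlaps the plate at column ~463), no contact force. A further 7 mm.

>>> send_rows(series="0 0 0 2 -0.3 0 0; 0 0 0 4 -0.6 0 0; 0 0 0 5.5 -0.8 0 0; 0 0 0 7 -1 0 0; 0 0 0 7 -1 0 0; 0 0 0 7 -1 0 0")

```text
clock: 47.88
position: [0.5745, -0.3079, 0.0454]
tool_rot: [-1.57, 0.139, 0.055]
force: [0.2, 0.7, -2.7]
grip_width: 0.0106
```

Run:
```python
from h import *
platepose();platepose()
plate(71.3,41,8);plate(71.3,41,5);plate(71.3,40.5,2.5);plate(71.3,40.5,0)
```

```text
O [ 1.4  0.1 52.3] E [71.7  0.2 42.5] N [-69.    0.1  62.2] F [ 0.2  0.7 -2.7] M [ 0.04 -0.22 -0.01] grip 0.0106 t 47.8833 tilt 7.97
O [ 1.4  0.1 52.3] E [71.7  0.2 42.5] N [-69.    0.1  62.2] F [ 0.2  0.7 -2.7] M [ 0.04 -0.22 -0.01] grip 0.0106 t 47.8833 tilt 7.97
(71.3, 41, 8) -> [-0.     0.     0.001] [-0.2  1.5 -0.1] tcp [ 0.5742 -0.3081  0.044 ]
(71.3, 41, 5) -> [-0.     0.    -0.052] [ 0.3  5.2 -0.1] tcp [ 0.5741 -0.3081  0.0402]
(71.3, 40.5, 2.5) -> [-0.     0.    -0.095] [ 0.9  8.8 -0.2] tcp [ 0.5742 -0.3081  0.0366]
(71.3, 40.5, 0) -> [-0.     0.    -0.139] [ 1.6 11.8 -0.2] tcp [ 0.5744 -0.3081  0.0335]
```

>>> send_rows(series="0 0 -0.015 0 2 0 0; 0 0 -0.035 0.1 3.6 0 0; 0 0 -0.052 0.3 5 0 0; 0 0 -0.075 0.6 6.8 0 0; 0 0 -0.095 0.9 8.5 0 0; 0 0 -0.095 0.9 8.5 0 0; 0 0 -0.095 0.9 8.5 0 0")

```text
clock: 48.47
position: [0.5738, -0.3084, 0.037]
tool_rot: [-1.57, 0.044, 0.055]
force: [-0.0, 0.4, -1.4]
grip_width: 0.0105
```

Run:
```python
from h import *
platepose();im,c=shot('as_w')
im,_=shot('as_s','side')
cv2.imwrite('pics/as_sz.png',cv2.resize(im[80:180,270:390,::-1],None,fx=6,fy=6,interpolation=cv2.INTER_CUBIC))
platepose();plate(71.3,40.5,0)
```

```text
O [-0.1 -0.2 44. ] E [70.8 -0.2 40.8] N [-71.   -0.2  47.1] F [-0.   0.4 -1.4] M [ 0.01 -0.08 -0.01] grip 0.0105 t 48.4667 tilt 2.55
O [ 0.5  0.1 44.1] E [71.4  0.1 40.9] N [-70.4   0.1  47.2] F [-0.2  0.4 -2.7] M [ 0.02 -0.12  0.  ] grip 0.0104 t 48.5667 tilt 2.53
(71.3, 40.5, 0) -> [-0.     0.    -0.044] [ 0.3  3.6 -0.1] tcp [ 0.5744 -0.3081  0.0335]
```

View pics/as_w.png

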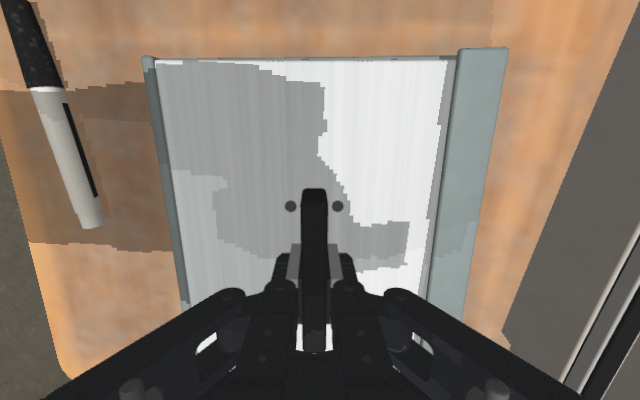

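View pics/as_sz.png

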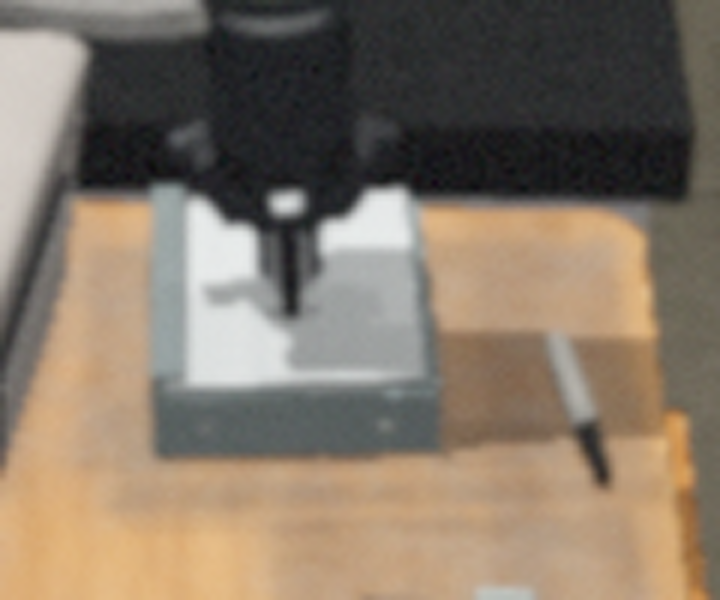

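Ridge is visible just outside the plate's near edge (145–160), the lip covers the far edge. Lay it flat.

>>> send_rows(series="0 0 -0.015 0 1 0 0; 0 0 -0.03 0 2 0 0; 0 0 -0.04 0 2.8 0 0; 0 0 -0.044 0 3.3 0 0; 0 0 -0.044 0 3.3 0 0; 0 0 -0.044 0 3.3 0 0")

```text
clock: 49.07
position: [0.574, -0.3081, 0.0337]
tool_rot: [-1.57, 0.0, 0.055]
force: [0.5, -0.1, -3.1]
grip_width: 0.0106
```

Run:
```python
from h import *
platepose();im,c=shot('at_w');platepose()
```

```text
O [-0.2  0.1 40.7] E [70.8  0.1 40.6] N [-71.2   0.1  40.7] F [ 0.5 -0.1 -3.1] M [ 0.03 -0.    0.04] grip 0.0106 t 49.0667 tilt 0.01
O [-0.   0.1 40.7] E [71.   0.1 40.7] N [-71.    0.1  40.7] F [ 0.7 -0.3 -3. ] M [ 0.05 -0.02  0.02] grip 0.01 t 49.1167 tilt 0.0
```

View pics/at_w.png

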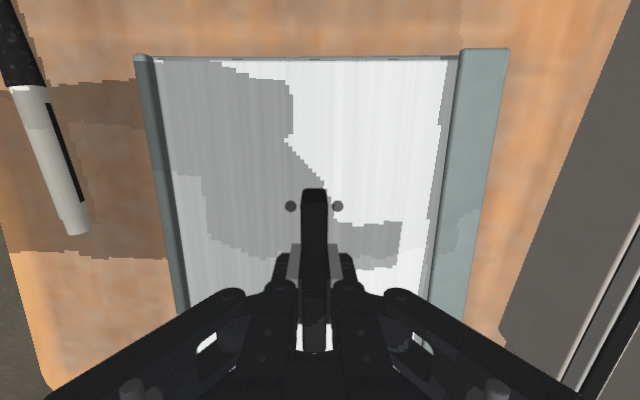

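Still hanging (−3 N): lower until it bears.

>>> send_rows(series="0 0 0 0 0.5 0 0; 0 0 0 0 1 0 0; 0 0 0 0 1 0 0")

```text
clock: 49.37
position: [0.5741, -0.308, 0.0325]
tool_rot: [-1.57, 0.0, 0.055]
force: [-0.5, -0.7, -2.2]
grip_width: 0.0102
```

Run:
```python
from h import *
platepose()
```

```text
O [-0.   0.1 39.5] E [71.   0.1 39.5] N [-71.    0.1  39.6] F [-0.5 -0.7 -2.2] M [ 0.04 -0.02  0.04] grip 0.0102 t 49.3667 tilt 0.01
```

>>> send_rows(series="0 0 0 0 0.5 0 0; 0 0 0 0 1 0 0; 0 0 0 0 1 0 0")

```text
clock: 49.62
position: [0.5742, -0.308, 0.0325]
tool_rot: [-1.571, 0.0, 0.055]
force: [-5.7, 2.5, 11.2]
grip_width: 0.0101
```

Run:
```python
from h import *
platepose()
```

```text
O [ 0.   0.1 39.5] E [71.   0.1 39.5] N [-71.    0.1  39.5] F [-5.7  2.5 11.2] M [ 0.37  1.12 -0.04] grip 0.0101 t 49.6167 tilt 0.0
```

Bearing at 11 N. Release and rise.

>>> send_rows(series="0 0 0 0 -0.5 0 0; 0 0 0 0 -0.5 0 0.2; 0 0 0 0 -0.5 0 0.4; 0 0 0 0 -0.5 0 0.5; 0 0 0 0 -0.5 0 0.5; 0 0 0 0 -5 0 0.5; 0 0 0 0 -15 0 0.5; 0 0 0 0 -35 0 0.5; 0 0 0 0 -70 0 0.5; 0 0 0 0 -110 0 0.5; 0 0 0 0 -150 0 0.5; 0 0 0 0 -180 0 0.5; 0 0 0 0 -180 0 0.5; 0 0 0 0 -180 0 0.5")

```text
clock: 50.78
position: [0.5747, -0.3083, 0.2143]
tool_rot: [-1.572, -0.003, 0.055]
force: [-0.5, -0.0, 0.1]
grip_width: 0.0422
```

Run:
```python
from h import *
s=monitor.observe();print(s['position'],s['force'],s['grip_width'],s['clock'])
im,c=shot('au_w')
im,_=shot('au_s','side')
cv2.imwrite('pics/au_sz.png',cv2.resize(im[80:320,250:410,::-1],None,fx=4,fy=2.5,interpolation=cv2.INTER_CUBIC))
Rz=Ro.from_euler('z',AL).as_matrix();W=lambda p:Rz@(np.array(p)/1000.)+np.array([*C,0])
print(proj(c,[W(p) for p in ([-71,98,45],[-71,-98,45],[60,98,56],[60,-98,56],[-74,100,47],[0,40,70],[0,-40,70])]).round(1))
```

```text
[ 0.5746936  -0.30830398  0.21428429] [-0.51755686 -0.03841924  0.08307799] 0.04224093379505258 50.7833
[[243.9  88.3]
 [255.3 258.9]
 [373.2  87.7]
 [363.  263.3]
 [240.3  86. ]
 [312.9 148.4]
 [312.9 222.3]]
```

View pics/au_w.png

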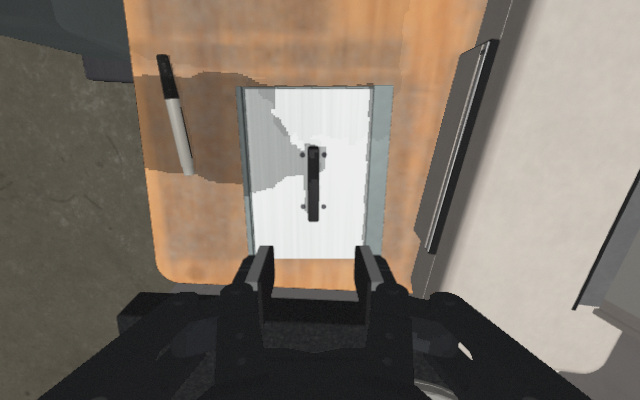

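View pics/au_sz.png

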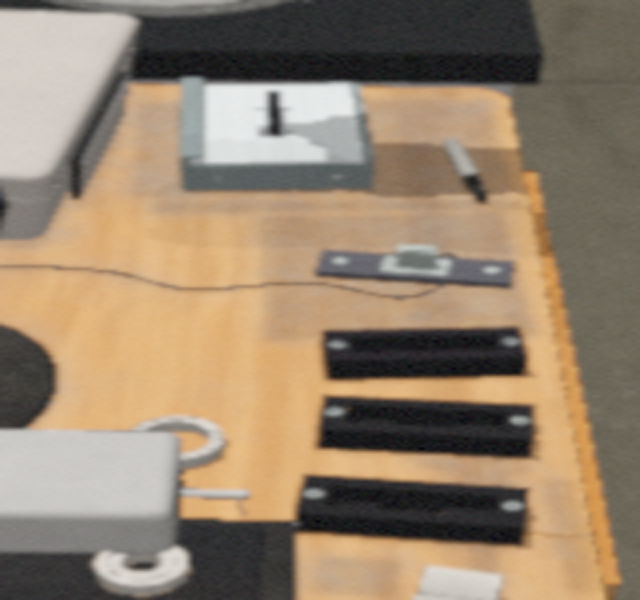

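Run:
```python
from h import *
im=cv2.imread('pics/au_w.png');cv2.imwrite('pics/au_z.png',cv2.resize(im[75:275,225:405],None,fx=3.5,fy=3,interpolation=cv2.INTER_CUBIC))
```

```text
(no output)
```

View pics/au_z.png

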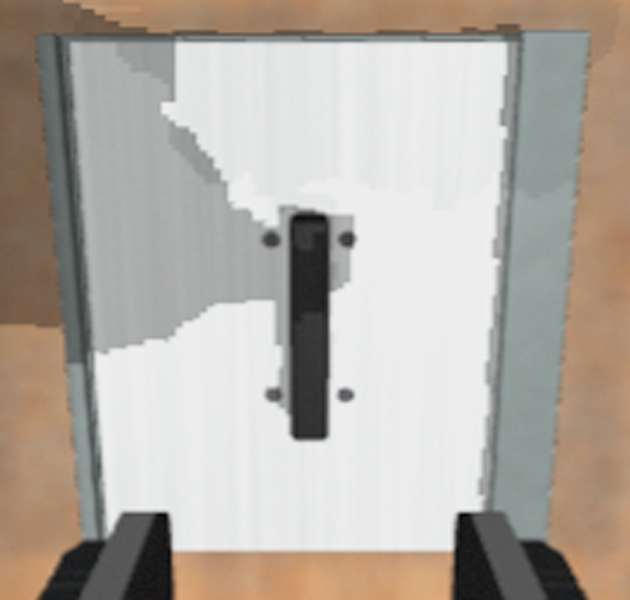

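The plate lies flat between the ridge (left, all along) and under the lip (right); blocks are upright and clear. Handing in.

Run:
```python
from workcell import bot,monitor
s=monitor.observe();print(s['clock'],s['force'])
print(bot.job_done())
```

```text
50.8833 [ 0.15042708 -0.34461025 -1.03675905]
the job is handed in; nothing more can be done
None
```

The job is handed in at 50.9 s: two bars were present, both are flat in the case, and the cover is closed.

**What I did**
- The middle block was empty from the start, with desk visible through its hole, so I left it alone.
- I lowered the other two blocks over the ejector blade until each rested on the base. I took each bar off at 28 N and laid it at about y = ±50 mm in the case. Both emptied blocks went back to their own places on the desk.
- I hooked the cover under the lip at an 8° tilt, lowered it flat behind the ridge and released it.

**Last checks**
- **Bars:** before covering, both lay parallel to the case within about 0.3°. The first was within 2 mm of its spot; I did not measure the second as closely.
- **Cover:** the final wrist view shows the plate edge where the closed position predicts, within about a pixel. The ridge is clear all along the near side and the lip covers the far edge.
- **Surroundings:** the side view shows all three blocks upright, clear of the stand and case. The ring and V-block are where they were; I did not check the loupe at the end. I saw no block knocked aside.

**Disagreements and near misses**
- **Fingertip position:** with the jaws nearly shut, the tips stood about 18–20 mm behind the reported TCP, not 11 mm ahead as described. My first grip closed on air above the block, without contact, so I used the measured offset from then on.
- **Seating forces:** through the gripped block, the wrist force briefly reached 38 N on the first grip, 52 N setting the first block on the stand, and 40 N returning it to the desk. These are under the 120 N wrist limit; the 40 N limit applies to the arm or gripper body, which I did not see touch anything.
- **Cover height:** the camera put the plate about 2 mm lower in the grip than the touch reading did. I went between the two and felt for the final contact, which came at 11 N.

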